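# Fish a dropped retainer frame out from under a roll guard

### The job

A flat metal frame has dropped under the fixed clear guard of the bench roll unit. Take the hooked rod from its sloping cradle, hook the frame and draw it right out onto the open bench, well clear of the guard, with the rod (keep the fingers off it until then), then put the rod back in its cradle and lay the frame flat in the shallow tray. Leave the jar and the steel block where they are.

Things in the scene. Friction and masses are not known exactly. Their poses are not given: they have to be found in the camera images.
- guard: Fixed blue bench roll unit. Origin: middle of its open mouth, on the bench; x points in through the mouth, y along it. Side plates, x 0 to 250 mm, inner faces at y = +-114, outer +-126, 110 high. Clear roof between them, underside 110 above the bench: too low for a gripper. Rollers close the back from x = 194. Gear case behind (x 256 to 380, 180 high). Inside, the bare bench.
- guard_bar (a point): Middle of the dark steel bar, 252 mm long, 16 mm deep, along the front edge of the guard's clear roof, over the mouth. It spans 110 to 140 mm above the bench (this point: 125) and guard x = 0 to 16 mm. A hand holding the rod has to lean back, away from it. Axes as the guard.
- frame_c (a point): Centre (9 mm up) of the dropped part: flat aluminium rectangular frame 90 x 56 x 18 mm (x, y, z), about 0.2 kg, lying flat on the bench under the guard, long side within 0.75 rad of the guard's x. Through window 58 x 30 mm (x, y), centred; end bars 16 mm, side bars 13 mm wide. Can be gripped across its 56 mm width. It may turn while drawn.
- rod_grip (a point): Middle of the handle of the loose hooked rod (0.16 kg). Handle: dark wood bar 100 x 16 x 22 mm (x along the rod to the hook, y, z). A 9 mm round steel shaft runs on along x to x = 160 mm and is bent square down (-z): prong 9 mm thick, tip 42.5 mm below the shaft's axis. Centre of mass about 30 mm ahead of this point. At the start it lies in the cradle, x sloping 0.5 rad down.
- rod_hook (a point): Tip of the rod's prong: 160 mm along x and 42.5 mm along -z from rod_grip, in the rod's axes.
- cradle: Fixed cradle. Origin on the bench below the resting handle's middle; x: level direction in which the rod points, sloping down. Base 230 x 75 x 8 mm (x -65 to 165). High fork under the handle's tail (44 mm behind the grip point along the rod, slot 28 wide, cheeks 8.5 above the axis); low fork under the shaft (125 ahead, slot 21 wide, cheeks 11 above). The rod lifts out square to its slope.
- cradle_grip_home (a point): Where rod_grip lies when the rod is home in the cradle (130 mm above the bench at the cradle's origin). Axes as the cradle.
- cradle_hook_home (a point): Where rod_hook lies when the rod is home in the cradle; its axis then slopes 0.5 rad down along the cradle's x. A small steel plate, square to the rod, just in front of the prong keeps it from sliding down. Axes as the cradle.
- tray: Fixed shallow grey open tray, 150 x 120 x 24 mm outside (x, y, z), walls and floor 5 mm. Origin: centre of its underside on the bench.
- pot: Bystander: closed round amber glass jar, 52 mm diameter, 58 mm high, standing beside the mouth of the guard. Origin: centre of its underside.
- block: Bystander: plain steel cube, 50 mm, 0.8 kg, standing beside the mouth of the guard. Origin: centre of its underside.
There are look-alikes about, which are no part of the job. Of the things like the part that bears rod_grip, leave any that is purple; of the rest the larger one is meant.

How it is judged:
On the way, in this order (a step that is already met when the one before it is completed fails the run):
1. the rod is lifted out of its cradle (distance between rod_grip and cradle_grip_home above 0.05 m), for 0.1 s.
2. the frame lies wholly outside the guard's mouth on the bench, with the rod's hook at it (x of frame_c in the frame of guard below -0.05 m and height (world z) of frame_c below 0.03 m and distance between rod_hook and frame_c below 0.09 m), for 0.2 s.
At the end, for the whole second after the job is handed in: The frame lies flat on the tray's floor inside its walls (centre under 24 mm above the tray's underside, within 9 degrees of flat); the rod lies in its cradle, handle middle within 18 mm and hook tip within 22 mm of their home points; jar and block within 25 mm of where they began (x of frame_c in the frame of tray between -0.06 and 0.06 m and y of frame_c in the frame of tray between -0.045 and 0.045 m and z of frame_c in the frame of tray below 0.024 m and (angle between frame_c's own z axis and vertical below 0.15 rad or angle between frame_c's own z axis and vertical above 2.99 rad) and distance between rod_grip and cradle_grip_home below 0.018 m and distance between rod_hook and cradle_hook_home below 0.022 m and distance of each of pot, block from where it was at the start of the episode below 0.025 m); the robot touches nothing.
It fails at once if the fingers touch the frame before it is out of the guard (contact force between the fingers and frame above 0.5 N and x of frame_c in the frame of guard above -0.042 m).
It fails at once if the jar is shoved or knocked over (distance of pot from where it was at the start of the episode above 0.04 m or angle between pot's own z axis and vertical above 0.5 rad).
It fails at once if the steel block is shoved or knocked over (distance of block from where it was at the start of the episode above 0.04 m or angle between block's own z axis and vertical above 0.5 rad).
It also fails if it takes over 69 s, if anything falls off the work surface, if the arm or the gripper's body presses on something with over 40 N, if the wrist force passes 120 N, or if a joint passes its speed limit or range.

### The arm

A 6-joint arm with a two-finger parallel gripper is mounted at the origin on the work surface. World frame = base frame: x ahead of the robot, y to its left, z up, the work surface at z = 0. Lengths are in m, angles in rad, forces in N, time in s.
With the tool pointing down it reaches from about 0.325 to 1 m from the base axis. Payload 5.1 kg.
Tool frame: the origin (TCP) lies midway between the tips of the shut fingers; the grasp point (between the pads) lies behind it (robot.tcp_to_grasp is the z of the grasp point in the tool frame, in m); z points along the fingers, y is the direction in which the jaws open and shut (so a half turn about z gives the same grasp; the last joint's range is limited). The gripper opens to 85 mm and grips with 20 to 120 N. Pads are 22 mm wide; open, the fingers measure 114 mm over their backs; the gripper's body (76 mm by 85 mm) begins 54 mm behind the grasp point. The pads swing forward as they close: fully open they stand 13 mm farther back than shut.
Start: joints at [-1.302, 0.124, 1.65, -0, 1.367, -0.083], TCP at [0.224, -0.61, 0.192] pointing down, gripper open.
Joint ranges: [-2.61, 2.61], [-1.02, 2.33], [0.03, 2.71], [-1.35, 4.49], [0.32, 2.68], [-2.91, 2.91]. Speed limits (rad/s): [2.57, 2.57, 3.14, 3.14, 3.14, 3.14].

### API

Orientations are given as a rotation vector (axis times angle).
In Python, from station import robot gives the robot as it stands.
- The arm moves only by the tool apply_moves, never from a script. Its arguments are lists of equal length, an entry for each row: "travel": the shift along the tool's x, y, z in m, a list of three; "delta_rot": the turn, a rotation vector about the tool's x, y, z in degrees, a list of three. In form: {"travel": [[x, y, z], ...], "delta_rot": [[rx, ry, rz], ...]}. A call has 1 to 20 rows; each row shifts and turns the pose as measured when the row begins, along the tool's axes as they then stand; what a row does not reach is not made up. A row lasts 1/8 s, in which the tool goes at most 62.5 mm and 10.7 degrees, less where a joint would pass 70% of its speed; a pose out of reach is approached as far as the arm can. A call with a gripper value outside its range is refused whole. "hand" is the opening, from 0 (shut) to 1 (fully open), set as the call begins (left out, the last holds). The fingers move at their own pace and stop on an object; "grip_force" is the grip in N (left out, the last holds). Time passes only in rows, so rows that do not move let the fingers close. It gives the time, the measured TCP pose, the force and the opening at its end, in the units of the state.
- robot.observe(): the state, without advancing time (a new reading comes with each control period).
- robot.get_image(name): name is "scene" or "top"; returns a dict with "color" (420x560x3 uint8, red, green, blue), "range_z" (420x560 float32, m along the optical axis (not along the pixel's ray), 0 where there is no reading), "mtx" (3x3 intrinsics, pixels), "k1" (the pictures are not rectified: a ray, as slopes to the right and down, at radius r is drawn at 1 + k1 r^2 times it, then the intrinsics apply), "eye" and "rotation" of the camera in the world. Camera axes: x right, y up, looking along -z (the intrinsics and any distortion apply to the point x, -y, -z); pixel columns grow to the right and rows downward; lengths in m; the calibration is good to about 2 mm. A picture is of the moment at which its call begins.
- robot.close_job(): hands the job in, once; it reports no verdict.
The state is a dict: "time": time; "joint_positions": joint angles; "joint_velocities": joint speeds; "joint_torque": joint torques, N m; "tcp_pos": TCP position; "tool_rot": TCP orientation; "contact_force": force on the tool from outside, world axes, zero at the start; "ft_torque": the same for the moment, N m; "grip_width": finger opening in m.
Only numpy, scipy, OpenCV 4.12 (cv2) and the standard library are available. Lean on these libraries where they do the work, as an engineer would, in place of code of your own. Each camera call takes 0.05 s, during which the arm holds its last target.

## Working session

There is one attempt and no reset: what is moved stays moved. The work goes in short steps, Python scripts to look and compute and a tool call to move; the robot and the scene stay as the last step left them, time stands still between calls to the robot, and variables do not carry over. Pictures are saved under pics/ and viewed, and the job is handed in when it is done.

Besides the shell and the picture viewer there is one more tool, called after "Emit:" as name(argument=value, ...) on one line, values as JSON. apply_moves: Moves the arm, as the interface text tells. Its arguments: {"type":"object","properties":{"travel":{"type":"array","items":{"type":"array","items":{"type":"number"}}},"delta_rot":{"type":"array","items":{"type":"array","items":{"type":"number"}}},"hand":{"type":"number"},"grip_force":{"type":"number"}},"required":["travel","delta_rot"]}

```bash
ls; mkdir -p pics; cat > h.py <<'E'
import numpy as np, cv2
from station import robot
from scipy.spatial.transform import Rotation as R
def grab(name):
    im=robot.get_image(name); np.savez(''+name+'.npz',**{k:np.array(v) for k,v in im.items()}); return im
def load(name): return dict(np.load(''+name+'.npz'))
def rot(im):
    r=np.array(im['rotation']); return r if r.shape==(3,3) else R.from_rotvec(r).as_matrix()
def ray(im,u,v):
    m=im['mtx']; k=float(im['k1'])
    d=np.array([(u-m[0,2])/m[0,0],(v-m[1,2])/m[1,1]]); s=d.copy()
    for _ in range(20): s=d/(1+k*(s@s))
    return rot(im)@np.array([s[0],-s[1],-1.0])
def onz(im,u,v,z):
    r=ray(im,u,v); e=np.array(im['eye']); return e+r*(z-e[2])/r[2]
def pt(im,u,v):
    return np.array(im['eye'])+ray(im,u,v)*float(im['range_z'][int(v),int(u)])
def cloud(im):
    m=im['mtx'];k=float(im['k1']);H,W=im['range_z'].shape
    vv,uu=np.mgrid[0:H,0:W]; dx=(uu-m[0,2])/m[0,0];dy=(vv-m[1,2])/m[1,1];sx,sy=dx,dy
    for _ in range(20):
        f=1+k*(sx**2+sy**2); sx,sy=dx/f,dy/f
    d=np.stack([sx,-sy,-np.ones_like(sx)],-1)@rot(im).T
    P=np.array(im['eye'])+d*im['range_z'][...,None]; P[im['range_z']==0]=np.nan
    return P
def proj(im,p):
    c=rot(im).T@(np.array(p)-im['eye']); s=np.array([c[0],-c[1]])/(-c[2]); s=s*(1+float(im['k1'])*(s@s))
    return s[0]*im['mtx'][0,0]+im['mtx'][0,2], s[1]*im['mtx'][1,1]+im['mtx'][1,2]
def save(im,fn,box=None,sc=1):
    c=im['color'][...,::-1]
    if box: c=c[box[1]:box[3],box[0]:box[2]]
    cv2.imwrite('pics/'+fn,cv2.resize(c,None,fx=sc,fy=sc,interpolation=cv2.INTER_CUBIC))
E
python3 - <<'E'
from h import *
for n in('scene','top'):
    im=grab(n); save(im,n+'0.png',sc=1.4); print(n,im['eye'],rot(im).round(3),im['mtx'],im['k1'])
print(robot.observe(), robot.tcp_to_grasp)
E
```

```text
pics
scene [ 0.93244571 -0.43683144  0.85020385] [[ 0.649 -0.591  0.48 ]
 [ 0.761  0.497 -0.417]
 [ 0.008  0.635  0.772]] [[424.65208456   0.         277.29172169]
 [  0.         424.65208456 205.38910493]
 [  0.           0.           1.        ]] 0.014695218470283314
top [ 0.34824643 -0.0435963   1.51961245] [[-0.014  0.995 -0.095]
 [-1.    -0.014 -0.001]
 [-0.002  0.095  0.995]] [[516.01287479   0.         277.19017157]
 [  0.         516.01287479 211.51361957]
 [  0.           0.           1.        ]] -0.14453777423586192
{'time': 0.1, 'joint_positions': array([-1.30158942e+00,  1.24432802e-01,  1.65156752e+00, -6.87682416e-06,
        1.36749217e+00, -8.26420229e-02]), 'joint_velocities': array([-0.00165735, -0.00160808, -0.00390494,  0.00022507,  0.00047238,
        0.00034048]), 'joint_torque': array([-5.03318770e-04, -4.24929178e+01, -3.66654110e+01, -4.29354088e-05,
        3.99257726e-03,  5.21315513e-06]), 'tcp_pos': array([ 0.22378695, -0.60958223,  0.19036281]), 'tool_rot': array([-3.09124052e+00, -5.49507741e-01,  2.88332856e-04]), 'contact_force': array([-0.24045366,  0.8724586 ,  0.77070752]), 'ft_torque': array([-0.04324966,  0.02914728,  0.00443425]), 'grip_width': 0.08538970107396268} -0.0187
```

View pics/scene0.png

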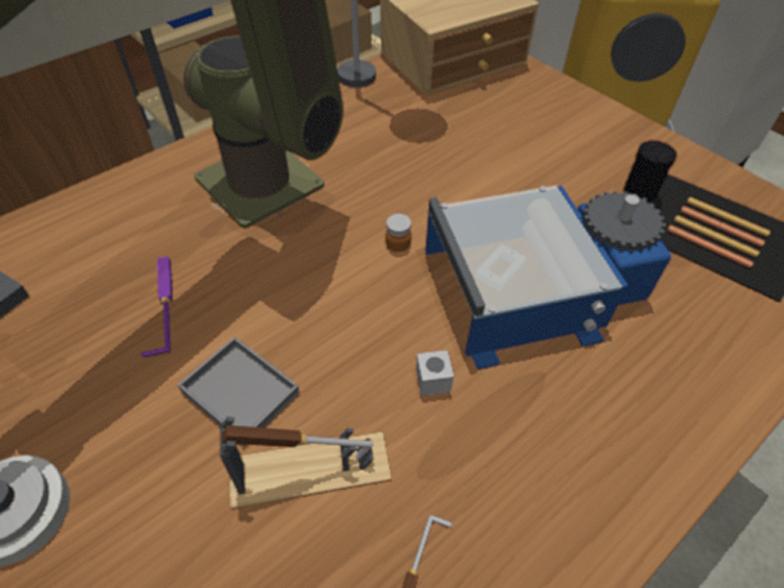

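View pics/top0.png

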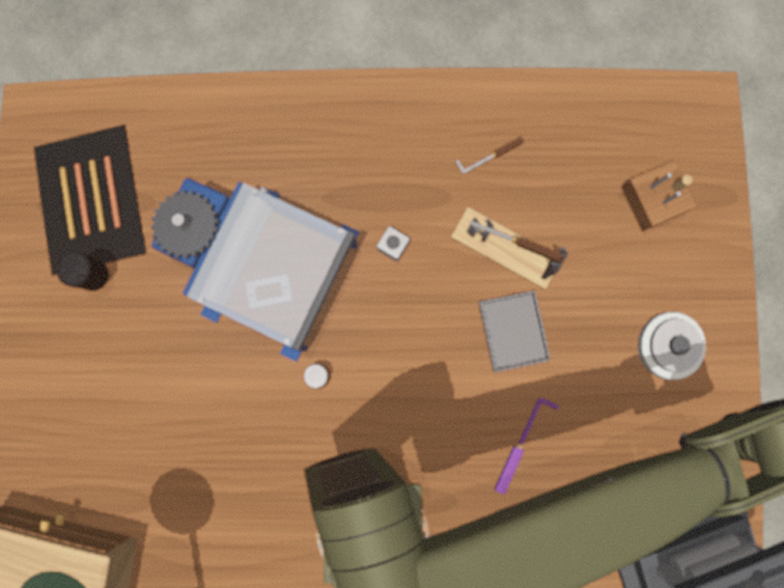

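The scene view shows the cradled rod (300,440), a purple look-alike rod (165,310), a small look-alike at (430,530), the tray (238,385), the block (435,372), the jar (398,232) and the frame seen under the clear roof (500,265). The top view shows the same items. Next I'll zoom in.

```bash
python3 - <<'E'
from h import *
t=load('top'); s=load('scene')
save(t,'t_guard.png',(100,110,300,280),4)
save(t,'t_cr.png',(310,80,440,280),3)
save(s,'s_guard.png',(270,110,480,280),3.6)
save(s,'s_cr.png',(120,230,300,370),4.2)
for n,im in(('top',t),('scene',s)):
    P=cloud(im); print(n,np.isnan(P[...,0]).mean())
P=cloud(t)
for uv in [(192,208),(200,180),(225,200),(280,173),(280,180),(225,269),(365,235),(250,100),(230,165),(240,200)]: print(uv,P[uv[1],uv[0]].round(4))
E
```

```text
top 0.003869047619047619
scene 0.003928571428571429
(192, 208) [0.4958 0.1925 0.1115]
(200, 180) [0.5724 0.1695 0.118 ]
(225, 200) [0.5158 0.1004 0.1183]
(280, 173) [ 0.5996 -0.0516  0.0525]
(280, 180) [ 0.5795 -0.0513  0.0507]
(225, 269) [0.3267 0.1081 0.0544]
(365, 235) [ 0.4196 -0.2995  0.0069]
(250, 100) [ 0.8369  0.0363 -0.0044]
(230, 165) [0.6129 0.0864 0.1179]
(240, 200) [ 0.5295  0.0681 -0.0022]
```

View pics/t_guard.png

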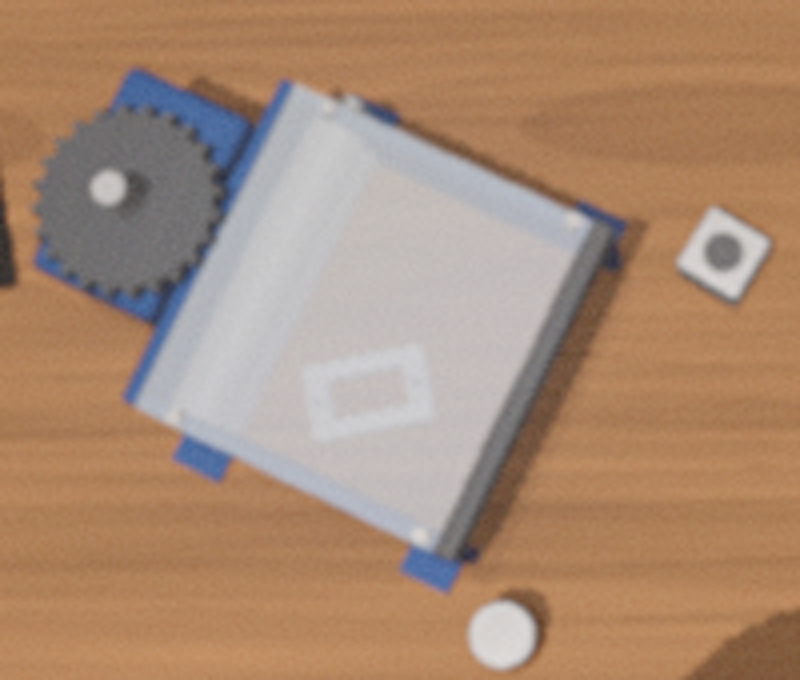

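View pics/t_cr.png

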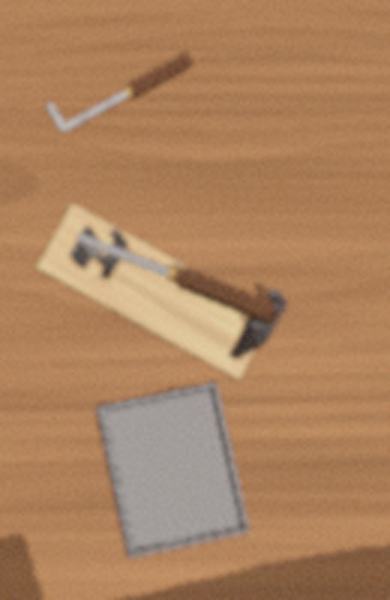

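View pics/s_guard.png

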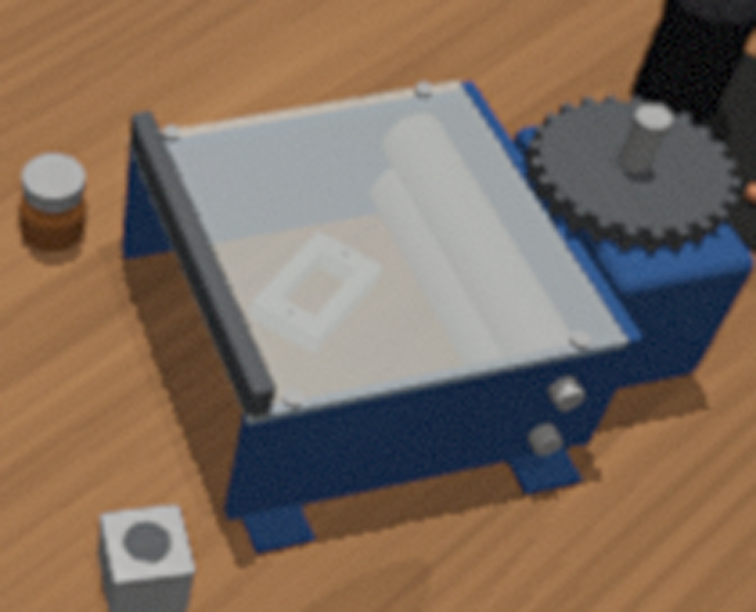

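View pics/s_cr.png

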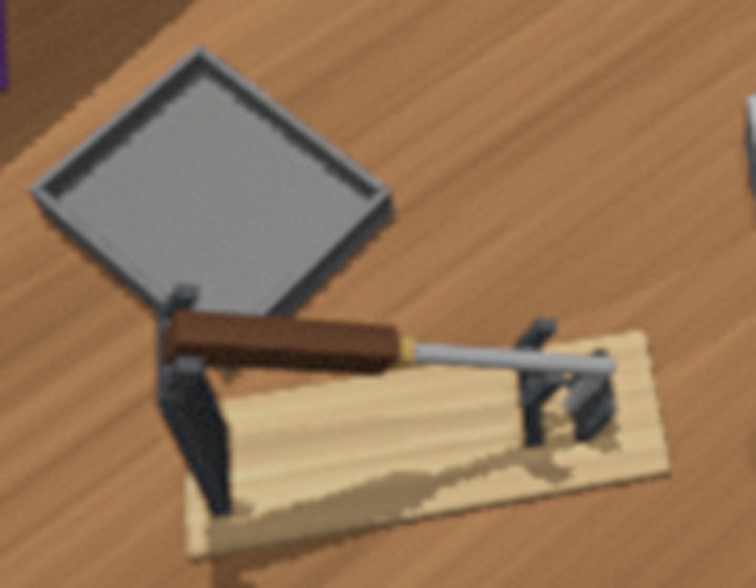

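```bash
python3 - <<'E'
from h import *
t=load('top'); s=load('scene')
def T(u,v): return 100+u/4,110+v/4
def S(u,v): return 270+u/3.6,110+v/3.6
def C(u,v): return 310+u/3,80+v/3
def rect(m,im,z):
    c=max(cv2.findContours(m.astype(np.uint8),cv2.RETR_EXTERNAL,cv2.CHAIN_APPROX_NONE)[0],key=cv2.contourArea)[:,0]
    P=np.array([onz(im,u,v,z)[:2] for u,v in c],np.float32)
    return cv2.minAreaRect(P),cv2.boxPoints(cv2.minAreaRect(P))
for n,im in(('top',t),('scene',s)):
    P=cloud(im); c=im['color'].astype(int); hsv=cv2.cvtColor(im['color'],cv2.COLOR_RGB2HSV).astype(int)
    Z=P[...,2]
    X,Y=P[...,0],P[...,1]
    gr=(np.ptp(c,axis=2)<30)
    bar=gr&(c.max(2)<130)&(abs(Z-.14)<.012)&(X>.3)&(X<.75)&(Y>-.1)&(Y<.25)
    bar=cv2.morphologyEx(bar.astype(np.uint8),cv2.MORPH_OPEN,np.ones((2,2)))
    print(n,'bar',bar.sum(),rect(bar,im,.14)); q=P[bar>0]; print(np.median(q,0))
    base=(hsv[...,0]>15)&(hsv[...,0]<30)&(c[...,1]>150)&(c[...,2]<190)&(Y<-.05)&(X>.3)
    print('base',base.sum(),rect(base,im,.008),np.median(Z[base]))
    tr=gr&(Z<.035)&(X>.25)&(X<.6)&(Y<-.12)&(Y>-.45)&(c.max(2)<180)
    tr=cv2.morphologyEx(tr.astype(np.uint8),cv2.MORPH_OPEN,np.ones((3,3)))
    print('tray',tr.sum(),rect(tr,im,.024),np.median(Z[tr>0]))
    for nm,lo in (('bl',None),):
        b=gr&(abs(Z-.05)<.012)&(X>.5)&(X<.7)&(Y<0.03)&(Y>-.12)&(c.max(2)>100)
        print('block',b.sum(),rect(b,im,.05),np.median(Z[b]))
        b=gr&(abs(Z-.058)<.015)&(X>.2)&(X<.45)&(Y<0.2)&(Y>-.0)&(c.max(2)>140)
        print('jar',b.sum(),rect(b,im,.058),np.median(Z[b]))
    q=[T(*a) for a in((301,367),(422,345),(434,415),(318,440))] if n=='top' else [S(*a) for a in ((322,232),(380,268),(312,350),(254,300))]
    q=np.array([onz(im,*a,.018) for a in q]); print('frame',q.round(4),q.mean(0),[np.linalg.norm(q[i]-q[i-1]).round(4) for i in range(4)])
E
```

```text
top bar 500 (((0.49103665351867676, 0.07851194590330124), (0.01581978239119053, 0.249805748462677), 63.50403594970703), array([[0.375724  , 0.12715638],
       [0.59929156, 0.01570935],
       [0.60634935, 0.02986751],
       [0.38278174, 0.14131454]], dtype=float32))
[nan nan nan]
base 20022 (((0.7578962445259094, -0.5151520371437073), (0.9401515126228333, 0.8726271986961365), 89.20805358886719), array([[ 0.31512713, -0.9791523 ],
       [ 1.1876708 , -0.99121344],
       [ 1.2006654 , -0.05115175],
       [ 0.32812166, -0.03909063]], dtype=float32)) -0.7491061114075579
tray 2070 (((0.4158588945865631, -0.3027793765068054), (0.14857497811317444, 0.12018803507089615), 10.923521041870117), array([[ 0.33152968, -0.25785157],
       [ 0.35430515, -0.3758619 ],
       [ 0.5001881 , -0.34770718],
       [ 0.47741264, -0.22969684]], dtype=float32)) 0.005703791162276595
block 303 (((0.6001219153404236, -0.05349188670516014), (0.05028746649622917, 0.05095068737864494), 57.821563720703125), array([[ 0.5651693 , -0.06120629],
       [ 0.6082936 , -0.08834048],
       [ 0.63507456, -0.04577748]
[... 1557 characters left out ...]
, 57.9401741027832), array([[ 0.56702983, -0.06051559],
       [ 0.61036646, -0.08765829],
       [ 0.63769066, -0.04403182],
       [ 0.59435403, -0.01688913]], dtype=float32)) 0.0504918267103075
jar 162 (((0.3287908732891083, 0.10917946696281433), (0.042838502675294876, 0.0416305735707283), 49.98756790161133), array([[0.29907674, 0.10615762],
       [0.33096182, 0.07939108],
       [0.358505  , 0.11220131],
       [0.32661992, 0.13896784]], dtype=float32)) 0.05859967576081887
frame [[0.4759 0.2524 0.018 ]
 [0.5283 0.258  0.018 ]
 [0.5494 0.1621 0.018 ]
 [0.4904 0.1645 0.018 ]] [0.51102211 0.20924083 0.018     ] [np.float64(0.0891), np.float64(0.0527), np.float64(0.0982), np.float64(0.059)]
```

```bash
python3 - <<'E'
from h import *
t=load('top'); s=load('scene')
for n,im in(('top',t),('scene',s)):
    P=cloud(im); c=im['color'].astype(int); hsv=cv2.cvtColor(im['color'],cv2.COLOR_RGB2HSV).astype(int)
    X,Y,Z=P[...,0],P[...,1],P[...,2]
    base=(hsv[...,0]>14)&(hsv[...,0]<32)&(c[...,0]>170)&(c[...,1]>145)&(Y<-.1)&(Y>-.45)&(X>.4)&(X<.7)&(Z<.02)
    base=cv2.morphologyEx(base.astype(np.uint8),cv2.MORPH_OPEN,np.ones((2,2)))
    v,u=np.nonzero(base); Q=np.array([onz(im,a,b,.008)[:2] for a,b in zip(u,v)],np.float32)
    r=cv2.minAreaRect(Q); print(n,'base',len(Q),r,'\n',cv2.boxPoints(r))
    hd=(c[...,0]<130)&(c[...,0]-c[...,2]>15)&(Z>.08)&(Z<.2)&(Y<-.1)&(Y>-.45)&(X>.4)&(X<.7)
    q=P[hd]; m=np.nanmean(q,0); e=np.linalg.svd(q-m,full_matrices=False)[2][0]; e*=np.sign(e[0]); pr=(q-m)@e
    print('handle',len(q),m.round(4),e.round(3),'pitch',np.arcsin(e[2]),'yaw',np.degrees(np.arctan2(e[1],e[0])),pr.min(),pr.max(), (m+e*(np.percentile(pr,1)+np.percentile(pr,99))/2).round(4))
    a=np.median(q[(pr>-.035)&(pr<-.02)],0);b=np.median(q[(pr>.02)&(pr<.035)],0);print(a,b)
C=lambda u,v:(310+u/3,80+v/3)
for a in((72,203),(38,267),(243,378)): print(onz(t,*C(*a),.008))
for a in((645,333),(668,470),(190,556),(188,490)): print('s',onz(s,120+a[0]/4.2,230+a[1]/4.2,.008))
print(pt(s,120+610/4.2-1,230+367/4.2))
E
```

```text
top base 1386 ((0.5909469127655029, -0.2966569662094116), (0.23264288902282715, 0.07872187346220016), 60.1269645690918) 
 [[ 0.49887845 -0.37791803]
 [ 0.5671407  -0.41712782]
 [ 0.68301535 -0.2153959 ]
 [ 0.6147531  -0.17618611]]
handle 256 [ 0.5634 -0.3424  0.1395] [ 0.465  0.811 -0.354] pitch -0.36221547877651505 yaw 60.15876419695302 -0.042186753132449704 0.13410550768940266 [ 0.5748 -0.3226  0.1308]
[ 0.55078554 -0.36468618  0.1570484 ] [ 0.57698498 -0.32045393  0.13147225]
scene base 2408 ((0.5971499681472778, -0.2920417785644531), (0.22934269905090332, 0.07333382964134216), 59.88545227050781) 
 [[ 0.5078981  -0.37283835]
 [ 0.57133365 -0.40963218]
 [ 0.68640184 -0.21124521]
 [ 0.6229663  -0.17445138]]
handle 738 [ 0.5719 -0.3383  0.1366] [ 0.467  0.782 -0.413] pitch -0.4258270764544348 yaw 59.1630857162392 -0.04684092272855746 0.08336691700613522 [ 0.5751 -0.3329  0.1338]
[ 0.56156292 -0.35818532  0.15415194] [ 0.58521606 -0.31651869  0.12732027]
[ 0.68192735 -0.21437611  0.008     ]
[ 0.617619   -0.17880812  0.008     ]
[ 0.50427994 -0.37959553  0.008     ]
s [ 0.6227916  -0.17495085  0.008     ]
s [ 0.68441765 -0.21235413  0.008     ]
s [ 0.57106877 -0.40915023  0.008     ]
s [ 0.54325091 -0.39365067  0.008     ]
[ 0.6416621  -0.21517269  0.05590322]
```

```bash
cat >> h.py <<'E'
def st():
    o=robot.observe(); return o,np.array(o['tcp_pos']),R.from_rotvec(o['tool_rot']).as_matrix()
def report(tp=None,tR=None):
    o,p,M=st()
    print('t',round(o['time'],2),'tcp',p.round(4),'F',o['contact_force'].round(1),'w',round(o['grip_width'],4),'q',o['joint_positions'].round(2))
    print('axes x',M[:,0].round(3),'y',M[:,1].round(3),'z',M[:,2].round(3))
    if tR is not None: print('rotvec deg tool',np.degrees(R.from_matrix(M.T@tR).as_rotvec()).round(2))
    if tp is not None: print('travel tool',(M.T@(np.array(tp)-p)).round(4), 'after rot', None if tR is None else (tR.T@(np.array(tp)-p)).round(4))
def axes(x,z):
    x=np.array(x,float);z=np.array(z,float);z/=np.linalg.norm(z);x-=z*(x@z);x/=np.linalg.norm(x)
    return np.stack([x,np.cross(z,x),z],1)
CO=np.array([.5695,-.337,0]); CX=np.array([np.cos(np.radians(60)),np.sin(np.radians(60)),0])
E
python3 - <<'E'
from h import *
print(robot.tcp_to_grasp)
for s in(1,-1):
    report([*CO[:2],.13-.0187+.1],axes(s*CX,[0,0,-1]))
E
```

```text
-0.0187
t 0.1 tcp [ 0.2238 -0.6096  0.1904] F [-0.2  0.9  0.8] w 0.0854 q [-1.3   0.12  1.65 -0.    1.37 -0.08]
axes x [0.939 0.345 0.   ] y [ 0.345 -0.939 -0.002] z [-0.001  0.002 -1.   ]
rotvec deg tool [ -0.1   -0.05 -39.84]
travel tool [ 0.4185 -0.1368 -0.0206] after rot [ 0.4089  0.1631 -0.0209]
t 0.1 tcp [ 0.2238 -0.6096  0.1904] F [-0.2  0.9  0.8] w 0.0854 q [-1.3   0.12  1.65 -0.    1.37 -0.08]
axes x [0.939 0.345 0.   ] y [ 0.345 -0.939 -0.002] z [-0.001  0.002 -1.   ]
rotvec deg tool [-6.0000e-02  1.3000e-01  1.4016e+02]
travel tool [ 0.4185 -0.1368 -0.0206] after rot [-0.4089 -0.1631 -0.0209]
```

Emit:
apply_moves(travel=[[0,0,-0.03],[0,0,0],[0,0,0],[0,0,0],[0.05,0.02,0],[0.05,0.02,0],[0.05,0.02,0],[0.05,0.02,0],[0.05,0.02,0],[0.05,0.02,0],[0.05,0.02,0],[0.05,0.02,0],[0,0,0]], delta_rot=[[0,0,-10],[0,0,-10],[0,0,-10],[0,0,-10],[0,0,0],[0,0,0],[0,0,0],[0,0,0],[0,0,0],[0,0,0],[0,0,0],[0,0,0],[0,0,0]], hand=1)

```text
time: 1.72
tcp_pos: [0.5627, -0.3232, 0.2132]
tool_rot: [-2.689, -1.595, -0.001]
contact_force: [-0.5, -1.0, -0.4]
grip_width: 0.0852
```

```bash
python3 - <<'E'
from h import *
report([*CO[:2],.13-.0187],axes(CX,[0,0,-1]))
E
```

```text
t 1.73 tcp [ 0.5627 -0.3232  0.2132] F [-0.5 -1.  -0.4] w 0.0852 q [-0.61  0.12  1.62  0.01  1.42 -0.11]
axes x [0.48  0.877 0.008] y [ 0.877 -0.479 -0.013] z [-0.007  0.013 -1.   ]
rotvec deg tool [-0.72 -0.47  1.34]
travel tool [-0.0097  0.0139  0.1017] after rot [-0.0086  0.0128  0.1019]
```

Emit:
apply_moves(travel=[[-0.009,0.013,0.02],[0,0,0.03],[0,0,0]], delta_rot=[[-0.7,-0.5,1.3],[0,0,0],[0,0,0]])

```text
time: 2.1
tcp_pos: [0.5684, -0.3379, 0.1609]
tool_rot: [-2.72, -1.571, 0.004]
contact_force: [-0.2, -0.4, 0.0]
grip_width: 0.0855
```

```bash
python3 - <<'E'
from h import *
report([*CO[:2],.13-.0187],axes(CX,[0,0,-1]))
s=grab('scene');save(s,'s1.png',(100,200,320,370),3.6)
o,p,M=st(); print([ ( (proj(s,q)[0]-100)*3.6,(proj(s,q)[1]-200)*3.6) for q in (p,[*CO[:2],.13])])
t=grab('top');save(t,'t1.png',(300,80,460,280),3)
E
```

```text
t 2.1 tcp [ 0.5684 -0.3379  0.1609] F [-0.2 -0.4  0. ] w 0.0855 q [-0.62  0.17  1.65 -0.    1.32 -0.09]
axes x [ 0.5    0.866 -0.002] y [ 0.866 -0.5   -0.002] z [-0.003 -0.001 -1.   ]
rotvec deg tool [-0.11  0.1   0.03]
travel tool [0.0015 0.0006 0.0496] after rot [0.0014 0.0005 0.0496]
[(np.float64(297.2983590528903), np.float64(375.2991508692901)), (np.float64(311.0873421075948), np.float64(403.3358134788476))]
```

View pics/s1.png

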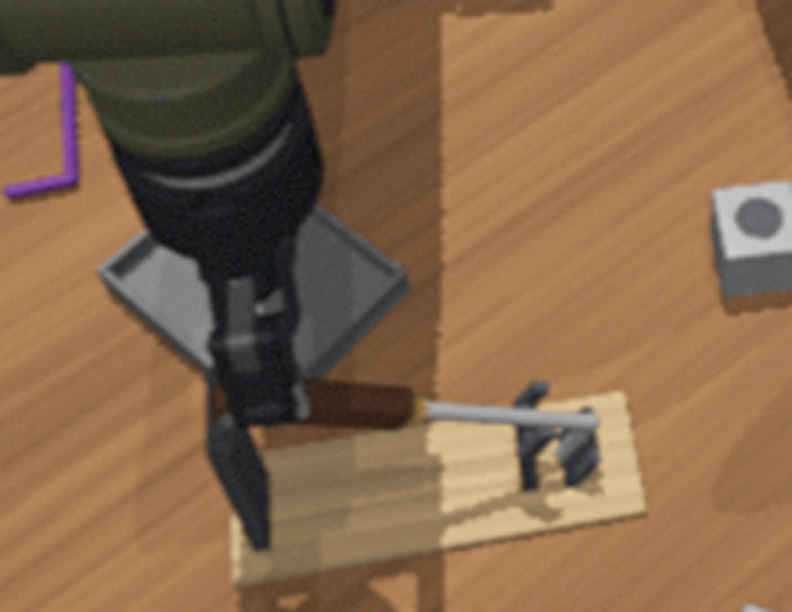

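Emit:
apply_moves(travel=[[0.002,0,0.025],[0,0,0.023],[0,0,0],[0,0,0]], delta_rot=[[0,0,0],[0,0,0],[0,0,0],[0,0,0]])

```text
time: 2.7
tcp_pos: [0.5745, -0.3418, 0.1255]
tool_rot: [2.707, 1.56, 0.009]
contact_force: [0.0, -0.1, 0.4]
grip_width: 0.0852
```

Emit:
apply_moves(travel=[[0,0,0],[0,0,0],[0,0,0],[0,0,0],[0,0,0],[0,0,0]], delta_rot=[[0,0,0],[0,0,0],[0,0,0],[0,0,0],[0,0,0],[0,0,0]], hand=0, grip_force=50)

```text
time: 3.45
tcp_pos: [0.576, -0.3429, 0.1295]
tool_rot: [2.702, 1.558, 0.012]
contact_force: [-0.4, 0.0, 0.6]
grip_width: 0.0003
```

```bash
python3 - <<'E'
from h import *
report([*CO[:2],.13-.0187],axes(CX,[0,0,-1]))
print(st()[0]['tool_rot'],st()[1])
s=grab('scene');save(s,'s2.png',(100,200,320,370),3.6)
E
```

```text
t 3.45 tcp [ 0.576  -0.3429  0.1295] F [-0.4  0.   0.6] w 0.0003 q [-0.62  0.2   1.68 -0.    1.25 -0.09]
axes x [ 0.501  0.865 -0.004] y [ 0.865 -0.501  0.023] z [ 0.018 -0.015 -1.   ]
rotvec deg tool [ 1.33  0.25 -0.08]
travel tool [ 0.002 -0.009  0.018] after rot [ 0.0019 -0.0086  0.0182]
[2.70246598 1.55775612 0.01219302] [ 0.57595362 -0.34292717  0.12948973]
```

View pics/s2.png

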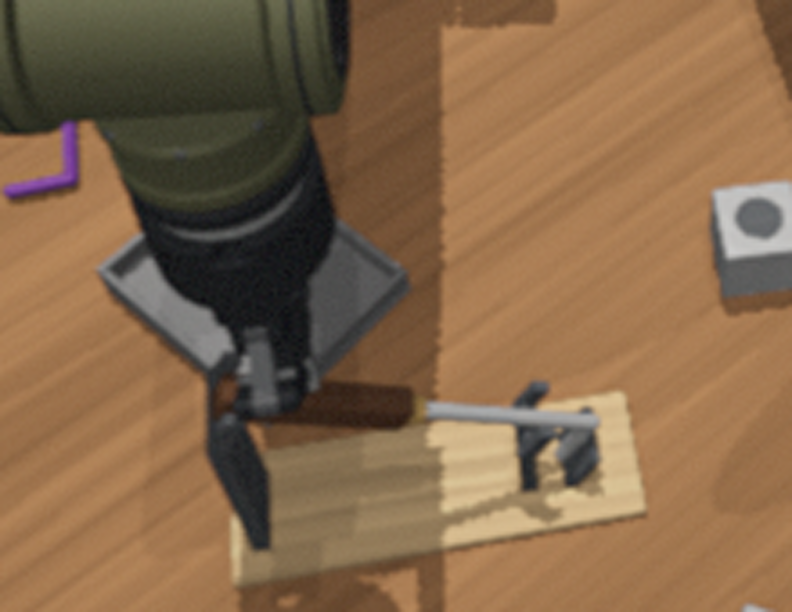

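```bash
python3 - <<'E'
from h import *
o,p,M=st(); print(o)
t=grab('top');save(t,'t2.png',(300,80,460,280),3)
s=load('scene');print([ ( (proj(s,q)[0]-100)*3.6,(proj(s,q)[1]-200)*3.6) for q in (p,[*CO[:2],.13])])
report([*CO[:2],.13-.0187],axes(CX,[0,0,-1]))
E
```

```text
{'time': 3.5, 'joint_positions': array([-0.6160105 ,  0.19543571,  1.67644562, -0.0022784 ,  1.24623365,
       -0.0902832 ]), 'joint_velocities': array([ 1.21223534e-04, -5.10043683e-04, -2.84396962e-04,  8.67015666e-04,
       -4.63603853e-04,  5.53540881e-05]), 'joint_torque': array([-2.89432421e-03, -4.46255136e+01, -3.55229044e+01, -7.12047389e-03,
       -7.28330179e-02, -3.74875265e-05]), 'tcp_pos': array([ 0.57595502, -0.34288366,  0.12946388]), 'tool_rot': array([2.70254189, 1.55774278, 0.01227001]), 'contact_force': array([-0.33023848,  0.84231042,  0.40111856]), 'ft_torque': array([ 0.03277606, -0.02866566,  0.00569516]), 'grip_width': -0.0002196210255989727}
[(np.float64(308.27746625023804), np.float64(420.0834965797961)), (np.float64(311.0873421075948), np.float64(403.3358134788476))]
t 3.55 tcp [ 0.5759 -0.3429  0.1295] F [ 0.4 -1.   0.2] w -0.0 q [-0.62  0.2   1.68 -0.    1.25 -0.09]
axes x [ 0.501  0.865 -0.004] y [ 0.865 -0.501  0.023] z [ 0.018 -0.015 -1.   ]
rotvec deg tool [ 1.33  0.25 -0.09]
travel tool [ 0.002 -0.009  0.018] after rot [ 0.0019 -0.0085  0.0182]
```

View pics/t2.png

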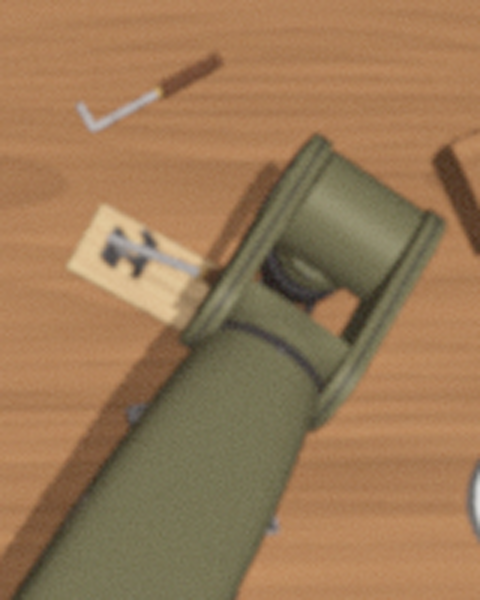

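```bash
python3 - <<'E'
from h import *
s=load('scene'); save(s,'s2z.png',(145,280,225,340),10)
o,p,M=st()
for uv in[(240,416),(272,416),(272,405),(298,405),(260,360)]:
    u,v=100+uv[0]/3.6,200+uv[1]/3.6; q=pt(s,u,v); print(uv,q.round(4),'tool',(M.T@(q-p)).round(4))
E
```

```text
(240, 416) [ 0.6219 -0.3804  0.2619] tool [-0.01    0.0616 -0.131 ]
(272, 416) [ 0.568  -0.3568  0.1404] tool [-0.016   0.0003 -0.0109]
(272, 405) [ 0.6275 -0.3682  0.2643] tool [ 0.0034  0.0603 -0.1335]
(298, 405) [ 0.632  -0.3595  0.2598] tool [ 0.0132  0.0599 -0.129 ]
(260, 360) [ 0.6111 -0.3623  0.2719] tool [ 0.0003  0.0434 -0.1415]
```

View pics/s2z.png

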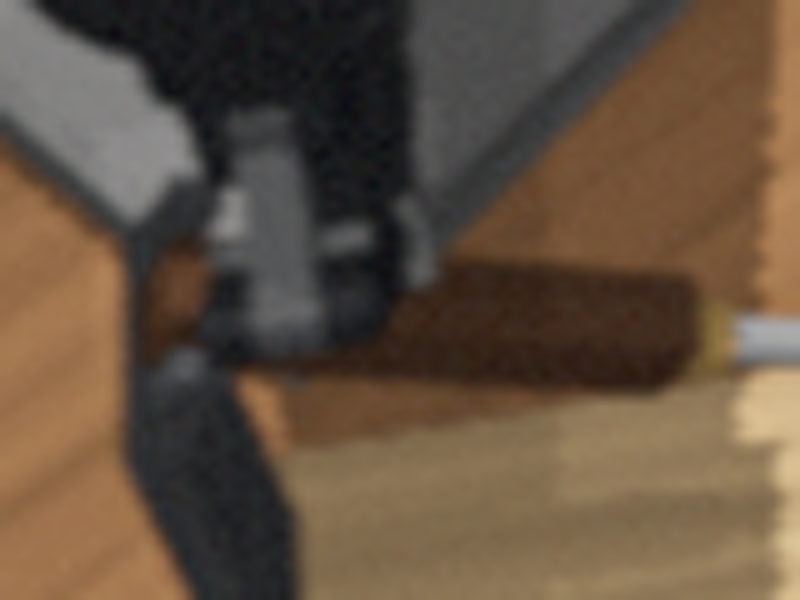

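```bash
python3 - <<'E'
from h import *
s=load('scene'); o,p,M=st()
P=cloud(s)
print('proj tcp',proj(s,p))
for v in range(300,322,2):
    print(v,[tuple((M.T@(P[v,u]-p)*1000).round(0).astype(int)) if not np.isnan(P[v,u,0]) else None for u in (170,176,180,184,188,192,200)])
E
```

```text
proj tcp (np.float64(185.60428791356549), np.float64(316.6964258937785))
300 [(np.int64(-3), np.int64(44), np.int64(-143)), (np.int64(5), np.int64(41), np.int64(-135)), (np.int64(5), np.int64(21), np.int64(-98)), (np.int64(8), np.int64(5), np.int64(-68)), (np.int64(11), np.int64(-7), np.int64(-45)), (np.int64(-1), np.int64(-100), np.int64(121)), (np.int64(16), np.int64(-100), np.int64(127))]
302 [(np.int64(-3), np.int64(47), np.int64(-143)), (np.int64(5), np.int64(46), np.int64(-138)), (np.int64(9), np.int64(41), np.int64(-127)), (np.int64(13), np.int64(30), np.int64(-106)), (np.int64(11), np.int64(-3), np.int64(-46)), (np.int64(-1), np.int64(-96), np.int64(123)), (np.int64(15), np.int64(-95), np.int64(126))]
304 [(np.int64(-4), np.int64(48), np.int64(-138)), (np.int64(5), np.int64(48), np.int64(-136)), (np.int64(10), np.int64(45), np.int64(-130)), (np.int64(12), np.int64(33), np.int64(-105)), (np.int64(11), np.int64(2), np.int64(-48)), (np.int64(-2), np.int64(-94), np.int64(127)), (np.int64(15), np.int64(-90), np.int64(126))]
306 [(np.int64(-4), np.int64(50), np.int64(-137)), (np.in
[... 1808 characters left out ...]
np.int64(25), np.int64(-1), np.int64(9))]
318 [(np.int64(-50), np.int64(-70), np.int64(128)), (np.int64(-38), np.int64(-69), np.int64(131)), (np.int64(-29), np.int64(-66), np.int64(127)), (np.int64(-20), np.int64(-63), np.int64(126)), (np.int64(-12), np.int64(-63), np.int64(128)), (np.int64(10), np.int64(-2), np.int64(12)), (np.int64(24), np.int64(-2), np.int64(17))]
320 [(np.int64(-39), np.int64(-32), np.int64(64)), (np.int64(-37), np.int64(-62), np.int64(125)), (np.int64(-28), np.int64(-60), np.int64(125)), (np.int64(-20), np.int64(-59), np.int64(125)), (np.int64(-12), np.int64(-59), np.int64(129)), (np.int64(-4), np.int64(-56), np.int64(127)), (np.int64(13), np.int64(-53), np.int64(126))]
```

Emit:
apply_moves(travel=[[0,0,-0.04],[0,0,-0.04],[0,0,0],[0,0,0]], delta_rot=[[0,0,0],[0,0,0],[0,0,0],[0,0,0]])

```text
time: 4.05
tcp_pos: [0.5735, -0.341, 0.2089]
tool_rot: [2.706, 1.56, 0.01]
contact_force: [-0.6, 0.4, -1.4]
grip_width: -0.0
```

```bash
python3 - <<'E'
from h import *
report([*CO[:2],.13-.0187],axes(CX,[0,0,-1]))
s=grab('scene');o,p,M=st();u,v=proj(s,p);print(u,v)
c=s['color'].copy(); s['color']=c; cv2.circle(c,(int(u),int(v)),1,(255,0,0),-1)
save(s,'s3.png',(int(u)-50,int(v)-60,int(u)+50,int(v)+15),8)
P=cloud(s)
for vv in range(int(v)-24,int(v)+10,2):
    print(vv,[' '.join(str(int(x)) for x in (M.T@(P[vv,u]-p)*1000)) if not np.isnan(P[vv,u,0]) else None for u in range(int(u)-12,int(u)+14,4)])
E
```

```text
t 4.05 tcp [ 0.5735 -0.341   0.2089] F [-0.6  0.4 -1.4] w -0.0 q [-0.62  0.14  1.61 -0.    1.38 -0.09]
axes x [ 0.501  0.865 -0.004] y [ 0.865 -0.501  0.019] z [ 0.014 -0.013 -1.   ]
rotvec deg tool [ 1.09  0.23 -0.08]
travel tool [ 0.0018 -0.0073  0.0974] after rot [ 0.0015 -0.0055  0.0976]
178.2072327180568 294.2531608762413
270 ['5 40 -137', '3 11 -92', '9 14 -94', '13 9 -86', '-19 -178 201', '-10 -177 201', '-1 -175 201']
272 ['4 41 -134', '3 15 -93', '7 12 -87', '10 0 -67', '-19 -173 202', '-10 -171 200', '-1 -170 201']
274 ['4 45 -135', '8 41 -128', '9 22 -97', '11 7 -72', '-20 -168 201', '-11 -167 202', '-1 -163 199']
276 ['5 49 -136', '8 44 -127', '12 38 -116', '10 5 -63', '-19 -161 199', '-11 -160 199', '-2 -159 201']
278 ['5 52 -136', '9 51 -133', '12 42 -117', '13 25 -89', '-20 -156 199', '-11 -155 200', '-2 -153 199']
280 ['4 53 -133', '9 54 -133', '12 44 -116', '8 5 -52', '-20 -152 201', '-11 -150 201', '-2 -148 199']
282 ['4 56 -132', '9 56 -132', '13 53 -126', '7 4 -45', '-20 -146 201', None, '-3 -144 201']
284 ['3 58 -131', '9 59 -132', '12 51 -117', '7 9 -47', '-20 -
[... 363 characters left out ...]
03', '-4 -123 200']
292 ['-55 -127 200', '-47 -126 200', '-38 -124 201', '-29 -121 197', '-21 -120 198', '-12 -120 200', '-4 -117 198']
294 ['-56 -122 200', '-47 -120 199', '-38 -119 200', '-30 -118 202', '-21 -116 200', '-12 -114 199', '-4 -114 202']
296 ['-56 -119 202', '-47 -116 201', '-38 -113 199', '-30 -114 202', '-21 -111 200', '-13 -109 200', '-2 -98 182']
298 ['-29 -25 50', '-47 -110 199', '-38 -108 199', '-30 -108 201', '-22 -107 202', '-13 -106 202', '-3 -95 185']
300 ['-28 -21 49', '-47 -106 201', '-39 -106 203', '-31 -104 203', '-22 -103 203', '-11 -89 180', '-4 -94 192']
302 ['-30 -21 56', '-48 -102 202', '-39 -99 199', '-30 -97 199', '-22 -96 199', '-12 -88 187', '-5 -94 201']
```

View pics/s3.png

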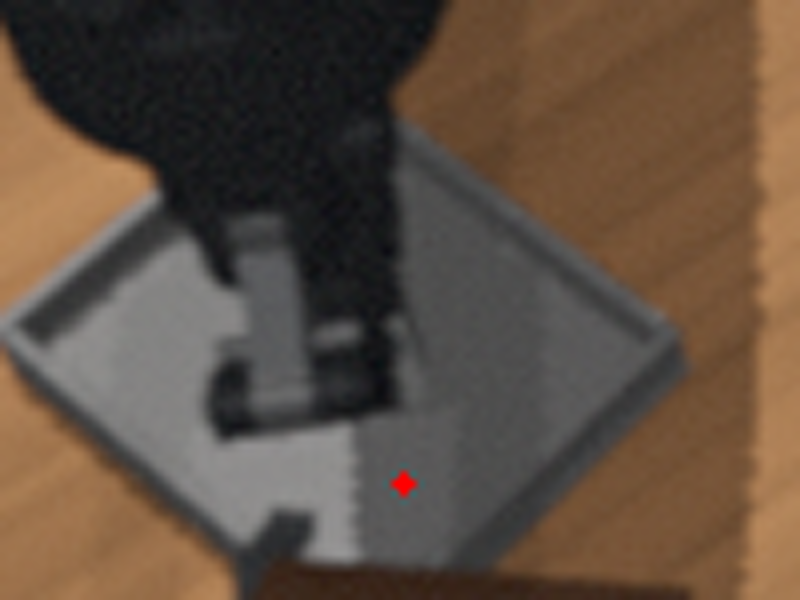

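```bash
python3 - <<'E'
from h import *
s=load('scene');o,p,M=st()
P=cloud(s); Q=(P-p)@M*1000
m=(abs(Q[...,0])<40)&(abs(Q[...,1])<80)&(Q[...,2]>-160)&(Q[...,2]<30)
v,u=np.nonzero(m); z=Q[m][:,2]
i=np.argsort(-z)[:40]
for k in i: print(u[k],v[k],Q[v[k],u[k]].round(0),s['color'][v[k],u[k]])
E
```

```text
180 283 [ 10.   5. -43.] [88 89 87]
179 284 [  8.   7. -43.] [83 84 84]
179 283 [  8.   6. -44.] [90 91 90]
178 282 [  7.   5. -45.] [74 76 74]
177 285 [  6.  11. -47.] [66 65 66]
178 283 [  7.   7. -47.] [74 74 76]
179 282 [  9.   6. -47.] [91 91 90]
180 282 [ 10.   7. -47.] [88 89 89]
176 285 [  4.  11. -48.] [59 59 60]
178 284 [  7.  10. -48.] [69 68 68]
180 281 [ 11.   5. -49.] [91 90 91]
178 281 [  8.   6. -50.] [84 84 83]
180 275 [ 11.  -4. -50.] [70 69 71]
180 278 [ 11.   1. -50.] [70 71 70]
175 285 [  3.  13. -51.] [51 51 51]
180 276 [ 11.  -2. -51.] [64 65 65]
180 274 [ 11.  -6. -51.] [76 78 77]
179 281 [ 10.   7. -51.] [93 93 93]
180 277 [ 11.  -0. -51.] [66 65 66]
180 280 [ 11.   6. -52.] [84 83 83]
180 279 [ 11.   4. -52.] [75 77 76]
177 284 [  7.  13. -53.] [45 44 46]
178 280 [  8.   6. -53.] [88 89 88]
179 280 [ 10.   7. -54.] [92 92 91]
176 284 [  5.  13. -54.] [28 27 28]
179 279 [ 10.   5. -54.] [90 89 89]
177 283 [  7.  13. -56.] [43 46 46]
177 282 [  7.  12. -57.] [47 47 48]
179 278 [ 11.   5. -58.] [80 80 81]
179 274 [ 11.  -1. -59.] [61 60 60]
179 271 [ 11.  -6. -60.] [73 72 73]
179 272 [ 11.  -4. -60.] [67 66 67]
179 277 [ 11.   5. -60.] [73 75 75]
179 273 [ 11.  -2. -61.] [64 65 64]
179 276 [ 11.   4. -61.] [68 70 70]
178 277 [ 10.   6. -61.] [66 68 68]
179 275 [ 11.   3. -62.] [64 64 63]
178 276 [ 10.   5. -64.] [69 69 70]
178 275 [ 11.   6. -67.] [79 79 77]
178 272 [ 11.   1. -68.] [46 48 48]
```

The visible finger tips end about 42 mm short of the reported TCP along tool z, while x and y agree. That explains why the grip closed above the handle. I'll use the measured offset, open, descend again and check.

Emit:
apply_moves(travel=[[0.002,-0.005,0],[0,0,0.03],[0,0,0.03],[0,0,0.02],[0,0,0]], delta_rot=[[1.1,0.2,0],[0,0,0],[0,0,0],[0,0,0],[0,0,0]], hand=1)

```text
time: 4.72
tcp_pos: [0.5676, -0.3345, 0.1214]
tool_rot: [-2.714, -1.564, 0.007]
contact_force: [-0.7, -0.3, -0.2]
grip_width: 0.085
```

```bash
python3 - <<'E'
from h import *
report([*CO[:2],.069],axes(CX,[0,0,-1]))
s=grab('scene');o,p,M=st()
save(s,'s4.png',(130,250,230,325),8)
P=cloud(s); Q=(P-p)@M*1000
m=(abs(Q[...,0])<18)&(abs(Q[...,1])<80)&(Q[...,2]>-160)&(Q[...,2]<30)
v,u=np.nonzero(m); z=Q[m][:,2]
i=np.argsort(-z)[:80:4]
for k in i: print(u[k],v[k],Q[v[k],u[k]].round(0),s['color'][v[k],u[k]])
E
```

```text
t 4.72 tcp [ 0.5676 -0.3345  0.1214] F [-0.7 -0.3 -0.2] w 0.085 q [-0.61  0.2   1.68 -0.    1.27 -0.09]
axes x [0.501 0.865 0.001] y [ 0.865 -0.501 -0.01 ] z [-0.009  0.006 -1.   ]
rotvec deg tool [-0.6  -0.05 -0.08]
travel tool [-0.0012  0.0035  0.0524] after rot [-0.0012  0.0029  0.0524]
198 318 [17.  9. 10.] [61 41 28]
193 318 [8. 9. 8.] [70 50 35]
190 318 [3. 9. 5.] [66 50 40]
197 317 [16. 10.  3.] [49 33 20]
191 317 [6. 9. 1.] [53 38 25]
195 316 [13.  9. -1.] [48 30 19]
191 316 [ 6.  9. -3.] [52 32 23]
195 315 [14. 10. -5.] [50 33 23]
192 315 [ 9. 10. -7.] [53 37 27]
194 314 [12.  9. -9.] [54 36 30]
197 313 [ 18.   9. -10.] [60 38 27]
196 309 [ 17.   1. -11.] [56 38 26]
195 311 [ 15.   5. -11.] [59 41 30]
194 306 [ 14.  -5. -12.] [68 46 29]
195 307 [ 15.  -3. -12.] [54 35 23]
193 310 [ 12.   3. -13.] [56 37 24]
194 312 [ 13.   7. -13.] [61 40 29]
193 311 [ 12.   5. -13.] [59 38 28]
191 310 [  8.   3. -14.] [56 37 25]
192 307 [ 10.  -3. -14.] [52 35 22]
```

View pics/s4.png

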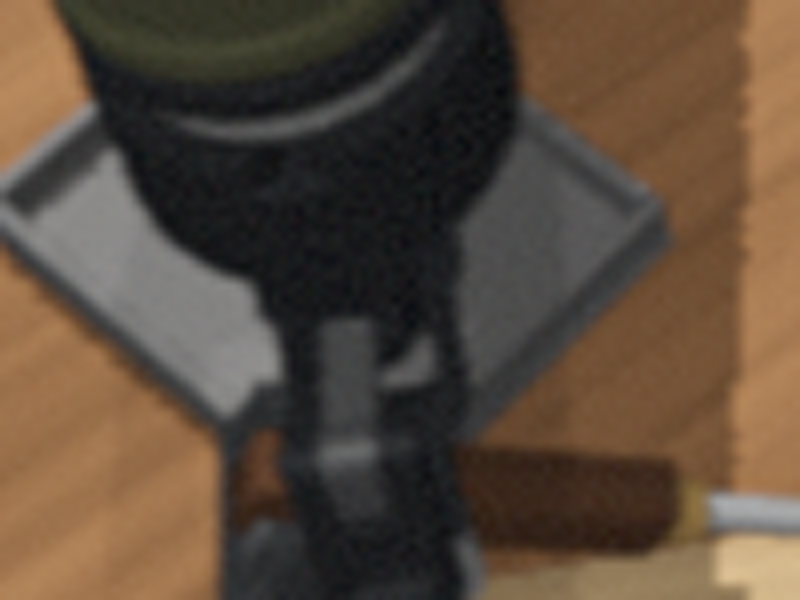

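Emit:
apply_moves(travel=[[0,0.003,0.01],[0,0,0.015],[0,0,0.015],[0,0,0.01],[0,0,0]], delta_rot=[[-0.6,0,0],[0,0,0],[0,0,0],[0,0,0],[0,0,0]])

```text
time: 5.4
tcp_pos: [0.5725, -0.3376, 0.0721]
tool_rot: [2.717, 1.566, 0.006]
contact_force: [0.2, 0.3, 0.0]
grip_width: 0.0856
```

```bash
python3 - <<'E'
from h import *
report([*CO[:2],.069],axes(CX,[0,0,-1]))
E
```

```text
t 5.4 tcp [ 0.5725 -0.3376  0.0721] F [0.2 0.3 0. ] w 0.0856 q [-0.61  0.25  1.72  0.    1.17 -0.09]
axes x [0.501 0.865 0.   ] y [ 0.865 -0.501  0.007] z [ 0.006 -0.003 -1.   ]
rotvec deg tool [ 0.4  -0.02 -0.09]
travel tool [-0.001  -0.0029  0.0031] after rot [-0.001  -0.0029  0.0031]
```

Emit:
apply_moves(travel=[[-0.001,-0.002,0.003],[0,0,0],[0,0,0],[0,0,0],[0,0,0],[0,0,0],[0,0,0]], delta_rot=[[0.4,0,0],[0,0,0],[0,0,0],[0,0,0],[0,0,0],[0,0,0],[0,0,0]], hand=0, grip_force=60)

```text
time: 6.28
tcp_pos: [0.571, -0.3381, 0.0705]
tool_rot: [2.72, 1.568, 0.002]
contact_force: [0.6, 0.3, -0.3]
grip_width: 0.0153
```

```bash
python3 - <<'E'
from h import *
report([*CO[:2],.069],axes(CX,[0,0,-1]))
s=grab('scene');save(s,'s5.png',(130,250,270,355),5.5)
print(st()[0]['tool_rot'],st()[1])
E
```

```text
t 6.28 tcp [ 0.571  -0.3381  0.0705] F [ 0.6  0.3 -0.3] w 0.0153 q [-0.62  0.25  1.72  0.    1.17 -0.09]
axes x [0.501 0.865 0.   ] y [ 0.865 -0.501  0.002] z [ 0.002 -0.001 -1.   ]
rotvec deg tool [ 0.12 -0.   -0.08]
travel tool [ 0.0002 -0.0018  0.0015] after rot [ 0.0002 -0.0018  0.0015]
[2.72027074e+00 1.56806065e+00 1.72463385e-03] [ 0.57099785 -0.33805042  0.07048181]
```

View pics/s5.png

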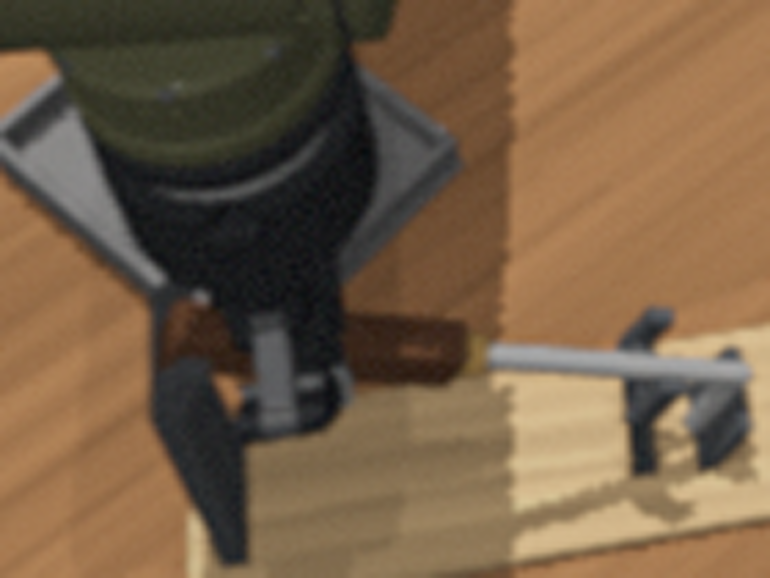

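Emit:
apply_moves(travel=[[0.006,0,-0.011],[0.012,0,-0.022],[0.012,0,-0.022],[0.012,0,-0.022],[0.012,0,-0.022],[0,0,0],[0,0,0]], delta_rot=[[0,0,0],[0,0,0],[0,0,0],[0,0,0],[0,0,0],[0,0,0],[0,0,0]])

```text
time: 7.2
tcp_pos: [0.6015, -0.2858, 0.18]
tool_rot: [2.716, 1.57, 0.009]
contact_force: [-0.9, 0.2, -2.6]
grip_width: 0.015
```

```bash
python3 - <<'E'
from h import *
report()
s=grab('scene');save(s,'s6.png',(100,180,320,370),3.6)
E
```

```text
t 7.2 tcp [ 0.6015 -0.2858  0.18  ] F [-0.9  0.2 -2.6] w 0.015 q [-0.53  0.16  1.63  0.    1.35 -0.  ]
axes x [0.499 0.866 0.003] y [ 0.866 -0.499  0.007] z [ 0.007 -0.001 -1.   ]
```

View pics/s6.png

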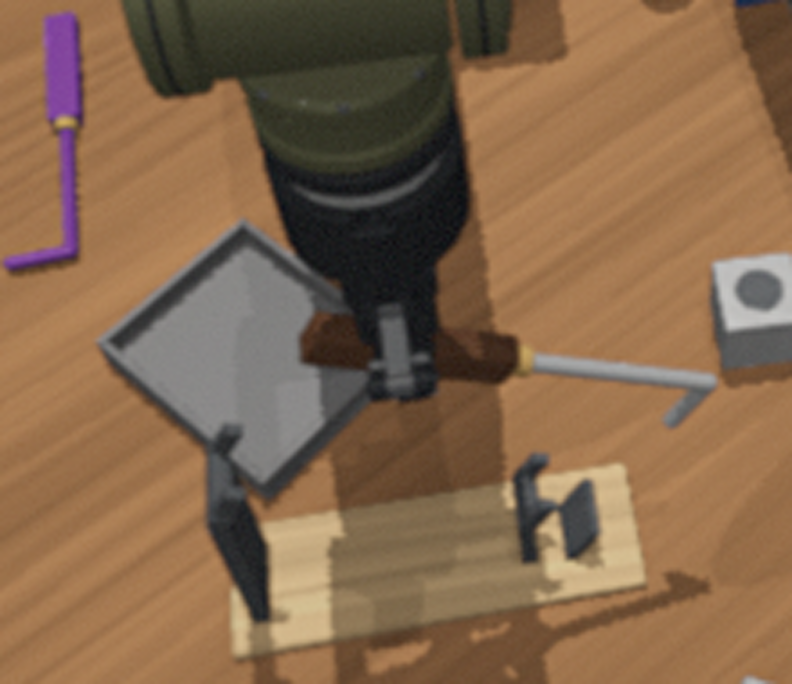

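```bash
python3 - <<'E'
from h import *
s=load('scene');o,p,M=st();P=cloud(s);c=s['color'].astype(int)
Q=(P-p)@M
L=lambda u,v:(100+u/3.6,180+v/3.6)
for a in((540,362),(600,370),(650,375),(700,380),(712,383),(690,402),(672,420)):
    u,v=L(*a);u,v=int(round(u)),int(round(v)); w=Q[v-1:v+2,u-1:u+2].reshape(-1,3); k=np.argmin(P[v-1:v+2,u-1:u+2,2].reshape(-1)*-1)
    print(a,(w[k]*1000).round(1))
for d,n in((0,'g'),(.1,''),(.16,'end')):
    q=np.array([0,0,-.061])+d*np.array([np.cos(.5),0,np.sin(.5)]); print('pred',q.round(4),L and [(x) for x in (np.array(proj(s,p+M@q))-[100,180])*3.6])
q=np.array([0,0,-.061])+.16*np.array([np.cos(.5),0,np.sin(.5)])+.0425*np.array([-np.sin(.5),0,np.cos(.5)]);print('tip',q,(np.array(proj(s,p+M@q))-[100,180])*3.6)
q=np.array([0,0,-.061])-.05*np.array([np.cos(.5),0,np.sin(.5)]);print('tail',q,(np.array(proj(s,p+M@q))-[100,180])*3.6)
E
```

```text
(540, 362) [ 57.7   0.5 -33.4]
(600, 370) [ 86.2   2.9 -18.1]
(650, 375) [111.1   2.   -5.1]
(700, 380) [135.2   0.4   8.9]
(712, 383) [ 1.428e+02 -1.000e-01  1.220e+01]
(690, 402) [133.6   2.1  27.5]
(672, 420) [126.3   3.4  41.7]
pred [ 0.     0.    -0.061] [np.float64(406.8490808194623), np.float64(348.3614631690341)]
pred [ 0.0878  0.     -0.0131] [np.float64(599.8964189809409), np.float64(370.3693249548024)]
pred [0.1404 0.     0.0157] [np.float64(704.288733241105), np.float64(382.32623892065374)]
tip [0.12003762 0.         0.05300535] [663.28134769 424.173949  ]
tail [-0.04387913  0.         -0.08497128] [299.97859674 336.23558193]
```

```bash
cat >> h.py <<'E'
GO=np.array([.490,.072,0]); GX=np.array([np.cos(np.radians(63.5)),np.sin(np.radians(63.5)),0]); GY=np.array([-GX[1],GX[0],0])
GR=.061
def rodpose(p,M):
    rx=M@[np.cos(.5),0,np.sin(.5)]; rz=M@[np.sin(.5),0,-np.cos(.5)]
    g=p-GR*M[:,2]; return g,g+.16*rx-.0425*rz,rx,rz
def tgt(hook,d,pitch=0.):  # hook tip pos, level dir d, pitch down
    d=np.array(d); zz=np.array([0,0,1.]); rx=np.cos(pitch)*d-np.sin(pitch)*zz; rz=np.sin(pitch)*d+np.cos(pitch)*zz
    tx=np.cos(.5)*rx+np.sin(.5)*rz; tz=np.sin(.5)*rx-np.cos(.5)*rz
    g=np.array(hook)+.0425*rz-.16*rx; return g+GR*tz,axes(tx,tz)
def G(x,y,z=0): return GO+x*GX+y*GY+np.array([0,0,z])
def gc(p): q=np.array(p)-GO; return np.array([q@GX,q@GY,q[2]])
def rr():
    o,p,M=st(); g,h,rx,rz=rodpose(p,M); print('grip g',gc(g).round(4),'hook g',gc(h).round(4),'rx',gc(rx+GO).round(3))
E
python3 - <<'E'
from h import *
rr()
report(*tgt(G(-.05,.035,.10),GX))
E
```

```text
grip g [-0.2707 -0.2592  0.2411] hook g [-0.1506 -0.2673  0.1275] rx [ 0.877 -0.056 -0.477]
t 7.25 tcp [ 0.6016 -0.286   0.1801] F [ 0.1  0.6 -0.5] w 0.0155 q [-0.53  0.16  1.63  0.    1.35 -0.  ]
axes x [0.499 0.866 0.003] y [ 0.866 -0.499  0.007] z [ 0.008 -0.001 -1.   ]
rotvec deg tool [ 1.26 28.47 -3.29]
travel tool [ 0.0716 -0.3002  0.0893] after rot [ 0.0351 -0.2946  0.1231]
```

Emit:
apply_moves(travel=[[0,-0.04,0],[0,-0.05,0],[0,-0.05,0],[0,-0.05,0],[0,-0.05,0],[0,-0.05,0],[0,0,0]], delta_rot=[[0,5,0],[0,5,-1],[0,5,-1],[0,5,-1],[0,5,0],[0,4,0],[0,0,0]])

```text
time: 8.12
tcp_pos: [0.3361, -0.1426, 0.1684]
tool_rot: [-2.39, -1.466, -0.649]
contact_force: [-0.5, 0.2, -1.9]
grip_width: 0.0151
```

```bash
python3 - <<'E'
from h import *
rr()
report(*tgt(G(-.05,.035,.10),GX))
E
```

```text
grip g [-0.2912  0.0427  0.2212] hook g [-0.1303  0.0407  0.1827] rx [ 1.    -0.01   0.025]
t 8.12 tcp [ 0.3361 -0.1426  0.1684] F [-0.5  0.2 -1.9] w 0.0151 q [-0.96 -0.47  2.28  0.46  1.59 -0.54]
axes x [0.39  0.773 0.501] y [ 0.89  -0.455  0.009] z [ 0.235  0.442 -0.865]
rotvec deg tool [ 0.73 -1.41 -0.27]
travel tool [0.0294 0.0054 0.1089] after rot [0.0321 0.007  0.108 ]
```

```bash
python3 - <<'E'
from h import *
report(*tgt(G(-.06,.035,.032),GX))
E
```

```text
t 8.12 tcp [ 0.3361 -0.1426  0.1684] F [-0.5  0.2 -1.9] w 0.0151 q [-0.96 -0.47  2.28  0.46  1.59 -0.54]
axes x [0.39  0.773 0.501] y [ 0.89  -0.455  0.009] z [ 0.235  0.442 -0.865]
rotvec deg tool [ 0.73 -1.41 -0.27]
travel tool [-0.0133  0.0049  0.1627] after rot [-0.0093  0.007   0.1629]
```

Emit:
apply_moves(travel=[[0,0.002,0.02],[-0.002,0.002,0.04],[-0.002,0.002,0.04],[-0.002,0,0.04],[-0.003,0,0.02],[0,0,0]], delta_rot=[[0.7,-1.4,-0.3],[0,0,0],[0,0,0],[0,0,0],[0,0,0],[0,0,0]])

```text
time: 8.88
tcp_pos: [0.3752, -0.0855, 0.0191]
tool_rot: [-2.402, -1.482, -0.608]
contact_force: [0.1, -0.7, -1.8]
grip_width: 0.0154
```

```bash
python3 - <<'E'
from h import *
rr()
report(*tgt(G(-.06,.035,.032),GX))
s=grab('scene');o,p,M=st();save(s,'s7.png',(220,130,420,290),4)
t=grab('top');save(t,'t7.png',(120,130,320,290),4)
g,h,rx,rz=rodpose(p,M)
print((np.array(proj(s,h))-[220,130])*4,(np.array(proj(t,h))-[120,130])*4)
E
```

```text
grip g [-0.221   0.0328  0.0728] hook g [-0.0613  0.032   0.0293] rx [ 1.    -0.004 -0.006]
t 8.88 tcp [ 0.3752 -0.0855  0.0191] F [ 0.1 -0.7 -1.8] w 0.0154 q [-0.76 -0.28  2.41  0.51  1.21 -0.53]
axes x [0.394 0.787 0.474] y [ 0.893 -0.45   0.003] z [ 0.216  0.422 -0.881]
rotvec deg tool [ 0.27  0.37 -0.1 ]
travel tool [ 0.0021 -0.0025 -0.001 ] after rot [ 0.0021 -0.0025 -0.001 ]
[271.57984718 292.7592333 ] [529.38505567 404.45287984]
```

View pics/s7.png

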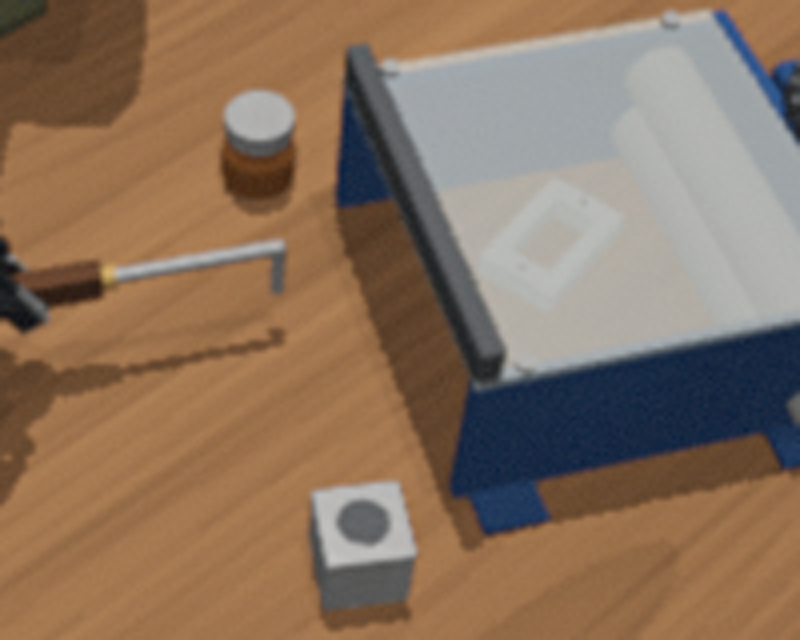

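View pics/t7.png

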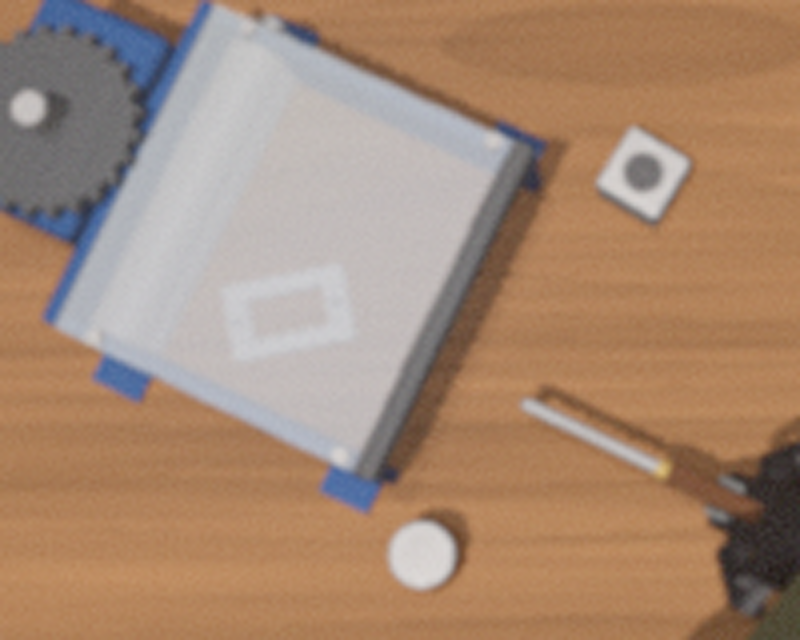

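```bash
python3 - <<'E'
from h import *
print(gc([.508,.2085,0]),gc([.510,.197,0]))
h=np.array([.510,.197,.031])
report(*tgt(h,GX))
E
```

```text
[0.1301901  0.04479718 0.        ] [0.12079075 0.03787604 0.        ]
t 8.97 tcp [ 0.3764 -0.087   0.0209] F [ 0.3 -0.2 -1.2] w 0.015 q [-0.76 -0.28  2.41  0.51  1.21 -0.53]
axes x [0.394 0.788 0.473] y [ 0.893 -0.45   0.007] z [ 0.219  0.419 -0.881]
rotvec deg tool [ 0.5   0.42 -0.04]
travel tool [ 0.1608 -0.008   0.0873] after rot [ 0.1602 -0.0072  0.0885]
```

Emit:
apply_moves(travel=[[0.016,-0.002,0.009],[0.032,-0.002,0.0175],[0.032,-0.002,0.0175],[0.032,-0.002,0.0175],[0.03,0,0.016],[0,0,0]], delta_rot=[[0.5,0.4,0],[0,0,0],[0,0,0],[0,0,0],[0,0,0],[0,0,0]])

```text
time: 9.72
tcp_pos: [0.4526, 0.0581, 0.0311]
tool_rot: [-2.408, -1.486, -0.629]
contact_force: [-0.5, -0.5, -1.7]
grip_width: 0.015
```

```bash
python3 - <<'E'
from h import *
rr()
report(*tgt([.510,.197,.031],GX))
s=grab('scene');o,p,M=st();save(s,'s8.png',(260,130,420,260),5)
g,h,rx,rz=rodpose(p,M)
print((np.array(proj(s,h))-[260,130])*5)
E
```

```text
grip g [-0.0583  0.0285  0.0847] hook g [0.1016 0.0265 0.042 ] rx [ 1.    -0.007 -0.001]
t 9.72 tcp [0.4526 0.0581 0.0311] F [-0.5 -0.5 -1.7] w 0.015 q [-0.33 -0.27  2.38  0.59  1.02 -0.18]
axes x [0.389 0.787 0.479] y [ 0.892 -0.453  0.02 ] z [ 0.232  0.419 -0.878]
rotvec deg tool [1.19 0.05 0.18]
travel tool [ 0.0115 -0.011   0.0187] after rot [ 0.0115 -0.0107  0.019 ]
[451.57194559 300.82185996]
```

View pics/s8.png

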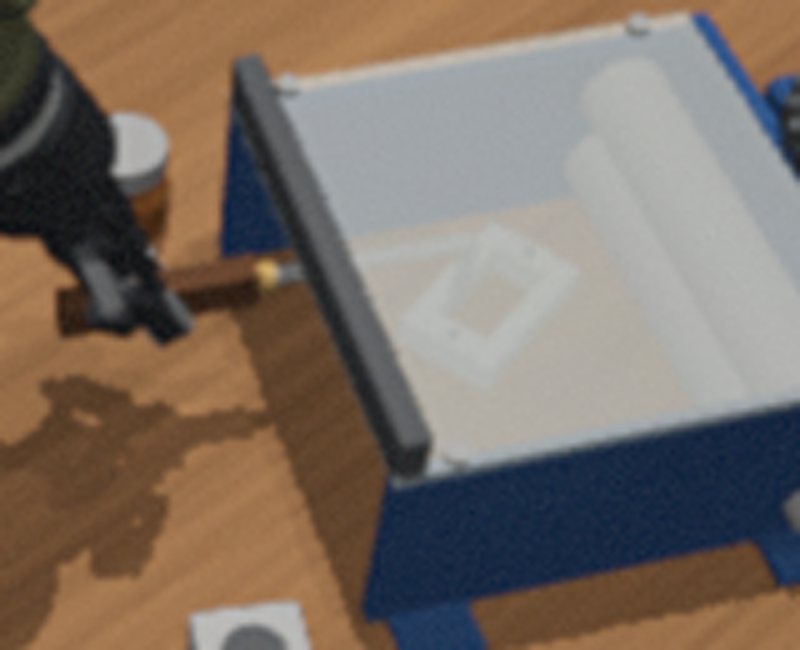

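Emit:
apply_moves(travel=[[0.006,-0.006,0.008],[0.005,-0.005,0.009],[0,0,0]], delta_rot=[[1.2,0,0],[0,0,0],[0,0,0]])

```text
time: 10.15
tcp_pos: [0.4511, 0.0772, 0.0213]
tool_rot: [-2.396, -1.481, -0.611]
contact_force: [-0.4, 0.5, -2.7]
grip_width: 0.0153
```

```bash
python3 - <<'E'
from h import *
rr()
report(*tgt([.510,.197,.006],GX))
s=grab('scene');o,p,M=st();save(s,'s9.png',(320,150,400,215),10)
g,h,rx,rz=rodpose(p,M)
print((np.array(proj(s,h))-[320,150])*10,(np.array(proj(s,h+.0425*rz))-[320,150])*10)
t=grab('top');save(t,'t9.png',(150,180,230,245),10);print((np.array(proj(t,h))-[150,180])*10,(np.array(proj(t,h+.0425*rz))-[150,180])*10)
E
```

```text
grip g [-0.0419  0.0372  0.0749] hook g [0.118  0.037  0.0321] rx [ 1.    -0.001 -0.001]
t 10.15 tcp [0.4511 0.0772 0.0213] F [-0.4  0.5 -2.7] w 0.0153 q [-0.29 -0.25  2.38  0.59  1.   -0.15]
axes x [0.392 0.786 0.478] y [ 0.894 -0.447  0.001] z [ 0.215  0.427 -0.878]
rotvec deg tool [ 0.1   0.08 -0.02]
travel tool [-0.0102 -0.0008  0.0244] after rot [-0.0102 -0.0008  0.0244]
[346.68964711 384.97622941] [371.98147878 271.61474133]
[460.78074436 258.92986614] [436.67640364 243.2278847 ]
```

View pics/s9.png

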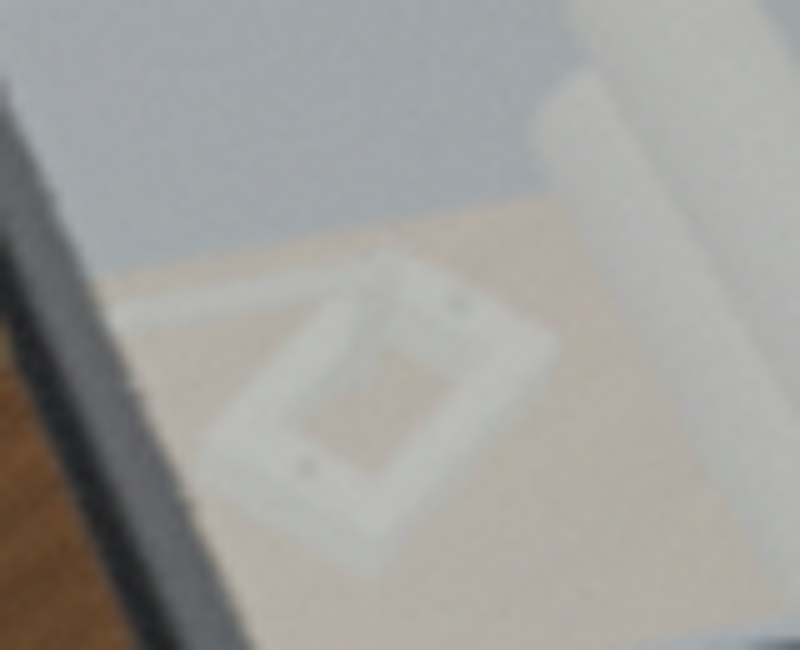

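View pics/t9.png

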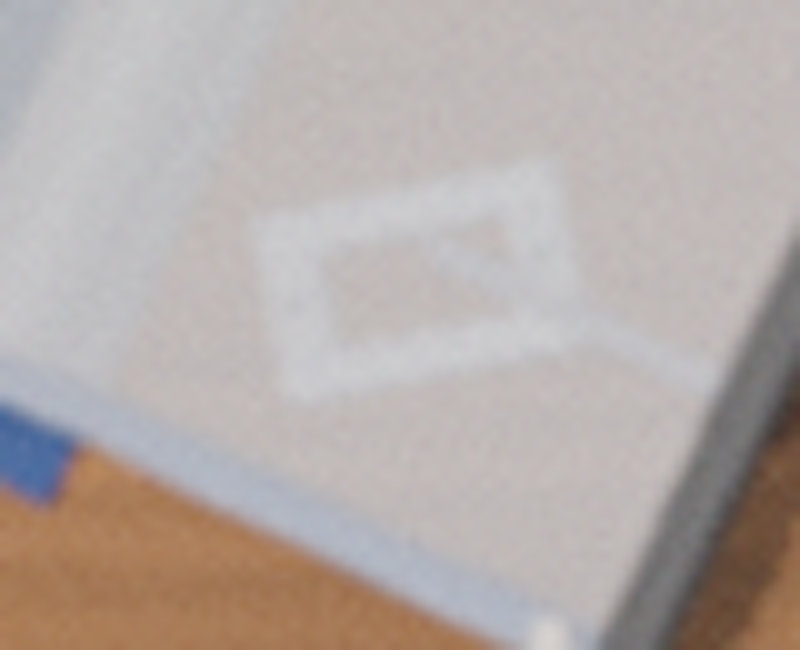

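```bash
python3 - <<'E'
from h import *
s=load('scene');t=load('top')
a=onz(s,320+38.4,150+38.7,.018);b=onz(t,150+42.1,180+27.7,.018)
o,p,M=st(); g,h,rx,rz=rodpose(p,M)
sa=onz(s,320+38.0,150+26.0,h[2]+.0425); sb=onz(t,150+43.4,180+24.0,h[2]+.0425)
print('frame',a,b,gc(a),gc(b)); print('shaftend seen',gc(sa),gc(sb),'pred',gc(h))
S=lambda u,v:onz(s,320+u/10,150+v/10,.018)
T=lambda u,v:onz(t,150+u/10,180+v/10,.018)
for f,L in((S,((205,440),(400,240),(557,335),(375,530))),(T,((552,158),(258,215),(290,402),(583,335)))):
    q=[f(*x) for x in L]; print([np.linalg.norm(q[i]-q[i-1]).round(4) for i in range(4)]); d=(q[1]-q[0])+(q[2]-q[3]); print(np.degrees(np.arctan2(d[1],d[0])))
E
```

```text
frame [0.50934439 0.21200092 0.018     ] [0.50645868 0.2079078  0.018     ] [0.13392306 0.04515615 0.018     ] [0.12897239 0.04591233 0.018     ]
shaftend seen [0.1212808  0.03958367 0.07527676] [0.11906942 0.03602376 0.07527676] pred [0.11790613 0.0360919  0.03277676]
[np.float64(0.0505), np.float64(0.0935), np.float64(0.0509), np.float64(0.0881)]
99.85877340676466
[np.float64(0.0532), np.float64(0.0886), np.float64(0.0563), np.float64(0.0886)]
101.09748586775818
```

Emit:
apply_moves(travel=[[-0.004,0,0.008],[-0.004,0,0.008],[-0.002,0,0.008],[0,0,0]], delta_rot=[[0,0,0],[0,0,0],[0,0,0],[0,0,0]])

```text
time: 10.75
tcp_pos: [0.4527, 0.0787, -0.0063]
tool_rot: [-2.398, -1.48, -0.612]
contact_force: [-0.6, -0.3, -2.6]
grip_width: 0.015
```

```bash
python3 - <<'E'
from h import *
rr()
report(*tgt([.510,.197,.006],GX))
s=grab('scene');o,p,M=st();save(s,'s10.png',(320,150,400,215),10)
t=grab('top');save(t,'t10.png',(150,180,230,245),10)
E
```

```text
grip g [-0.0398  0.0365  0.0473] hook g [0.1201 0.036  0.0045] rx [ 1.    -0.003 -0.002]
t 10.75 tcp [ 0.4527  0.0787 -0.0063] F [-0.6 -0.3 -2.6] w 0.015 q [-0.28 -0.19  2.39  0.62  0.94 -0.19]
axes x [0.393 0.785 0.478] y [ 0.894 -0.449  0.002] z [ 0.216  0.426 -0.878]
rotvec deg tool [ 0.17  0.09 -0.1 ]
travel tool [ 0.0012 -0.0015 -0.0008] after rot [ 0.0012 -0.0015 -0.0008]
```

View pics/s10.png

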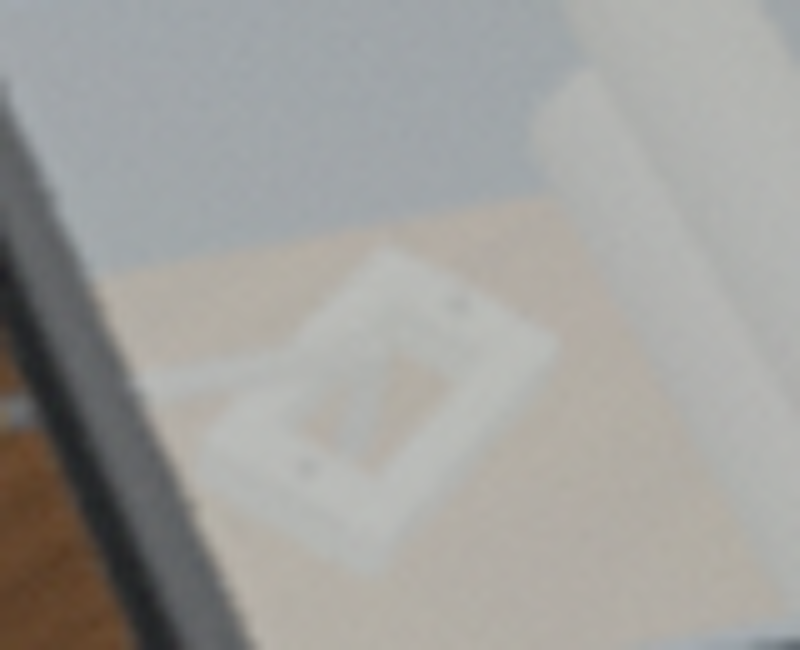

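View pics/t10.png

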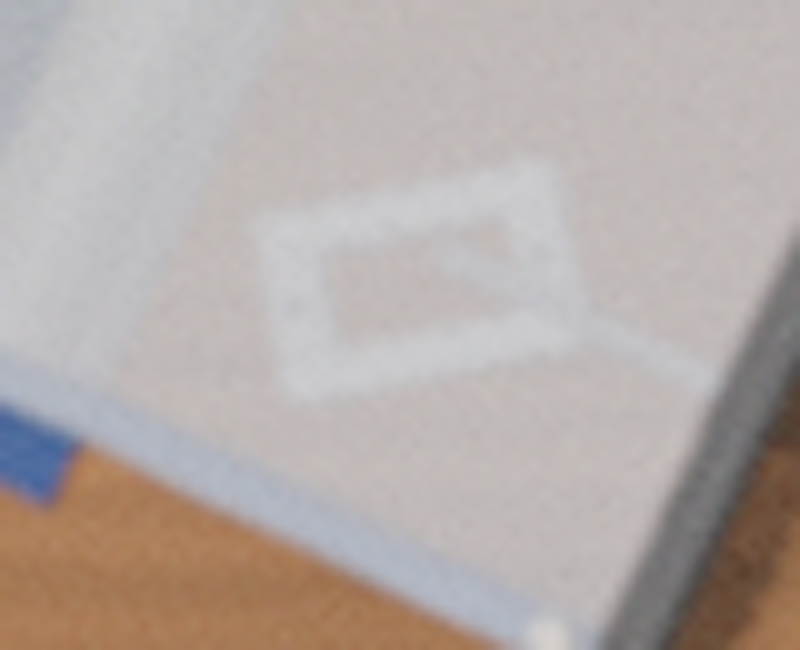

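Emit:
apply_moves(travel=[[-0.009,0,-0.005],[-0.013,0,-0.008],[-0.013,0,-0.008],[0,0,0]], delta_rot=[[0,0,0],[0,0,0],[0,0,0],[0,0,0]])

```text
time: 11.35
tcp_pos: [0.4348, 0.0401, -0.0026]
tool_rot: [-2.398, -1.483, -0.616]
contact_force: [0.0, 0.3, -0.9]
grip_width: 0.015
```

```bash
python3 - <<'E'
from h import *
rr()
report(*tgt(G(.08,.03,.006),GX))
s=grab('scene');o,p,M=st();save(s,'s11.png',(290,150,400,230),7)
E
```

```text
grip g [-0.0824  0.0355  0.051 ] hook g [0.0776 0.0349 0.0084] rx [ 1.    -0.002 -0.001]
t 11.35 tcp [ 0.4348  0.0401 -0.0026] F [ 0.   0.3 -0.9] w 0.015 q [-0.39 -0.23  2.41  0.6   1.   -0.28]
axes x [0.391 0.786 0.479] y [ 0.894 -0.448  0.006] z [ 0.219  0.426 -0.878]
rotvec deg tool [0.34 0.04 0.04]
travel tool [0.001  0.0051 0.0033] after rot [0.001  0.0051 0.0033]
```

View pics/s11.png

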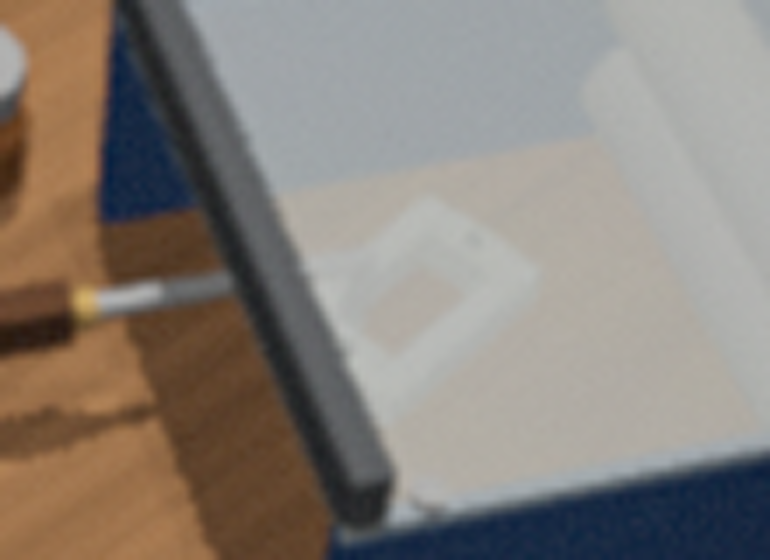

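Emit:
apply_moves(travel=[[-0.01,0.001,-0.002],[-0.017,0.001,-0.0088],[-0.017,0.001,-0.0088],[-0.017,0.001,-0.0088],[0,0,0]], delta_rot=[[0.3,0,0],[0,0,0],[0,0,0],[0,0,0],[0,0,0]])

```text
time: 12.02
tcp_pos: [0.4092, -0.0219, -0.0056]
tool_rot: [-2.387, -1.483, -0.617]
contact_force: [-0.2, -0.0, -1.6]
grip_width: 0.0154
```

```bash
python3 - <<'E'
from h import *
rr()
report(*tgt(G(.0,.02,.006),GX))
s=grab('scene');o,p,M=st();save(s,'s12.png',(260,150,400,250),5.5)
E
```

```text
grip g [-0.1496  0.0303  0.0477] hook g [0.0106 0.0308 0.0061] rx [1.    0.003 0.005]
t 12.03 tcp [ 0.4092 -0.0219 -0.0056] F [-0.2 -0.  -1.6] w 0.0154 q [-0.58 -0.22  2.42  0.58  1.08 -0.43]
axes x [0.388 0.785 0.484] y [ 0.896 -0.443  0.001] z [ 0.215  0.434 -0.875]
rotvec deg tool [-0.06 -0.31  0.19]
travel tool [-0.0091  0.0104 -0.0057] after rot [-0.0091  0.0104 -0.0057]
```

View pics/s12.png

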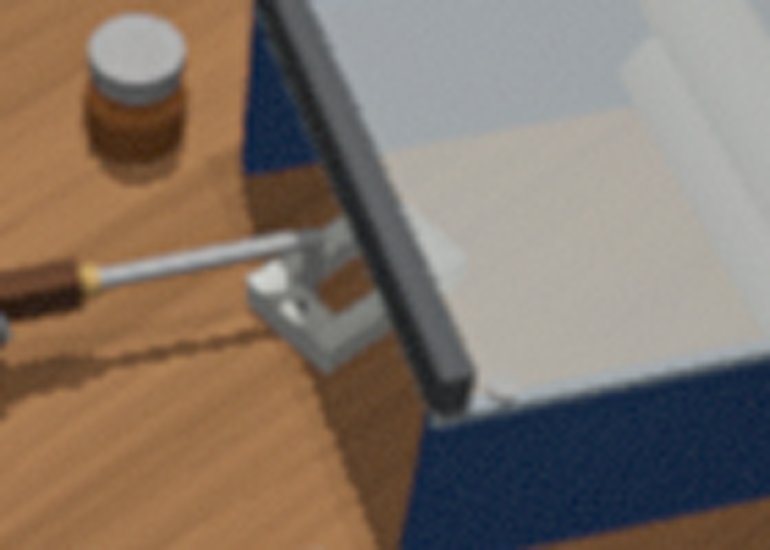

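Emit:
apply_moves(travel=[[-0.01,0.002,-0.005],[-0.017,0.002,-0.009],[-0.017,0.002,-0.009],[-0.017,0.002,-0.009],[0,0,0]], delta_rot=[[0,0,0],[0,0,0],[0,0,0],[0,0,0],[0,0,0]])

```text
time: 12.7
tcp_pos: [0.3857, -0.0862, -0.0069]
tool_rot: [-2.379, -1.486, -0.62]
contact_force: [0.4, 0.2, -2.4]
grip_width: 0.0153
```

```bash
python3 - <<'E'
from h import *
rr()
report(*tgt(G(-.13,.02,.006),GX))
E
```

```text
grip g [-0.2179  0.0224  0.0463] hook g [-0.0575  0.0238  0.0055] rx [1.    0.009 0.01 ]
t 12.7 tcp [ 0.3857 -0.0862 -0.0069] F [ 0.4  0.2 -2.4] w 0.0153 q [-0.75 -0.18  2.39  0.54  1.15 -0.58]
axes x [0.383 0.784 0.489] y [ 0.899 -0.438 -0.001] z [ 0.213  0.439 -0.873]
rotvec deg tool [-0.29 -0.6   0.41]
travel tool [-0.0625  0.0021 -0.0371] after rot [-0.0629  0.0027 -0.0365]
```

Emit:
apply_moves(travel=[[-0.01,0.001,-0.006],[-0.017,0.001,-0.0095],[-0.017,0.001,-0.0095],[-0.017,0,-0.0095],[0,0,0],[0,0,0]], delta_rot=[[-0.3,-0.6,0.4],[0,0,0],[0,0,0],[0,0,0],[0,0,0],[0,0,0]])

```text
time: 13.45
tcp_pos: [0.3564, -0.1493, -0.0061]
tool_rot: [-2.39, -1.484, -0.611]
contact_force: [0.3, 0.2, -1.7]
grip_width: 0.0153
```

```bash
python3 - <<'E'
from h import *
rr()
report(*tgt(G(-.13,.02,.006),GX))
s=grab('scene');o,p,M=st();save(s,'s13.png',(200,130,360,260),5)
t=grab('top');save(t,'t13.png',(180,140,340,270),5)
E
```

```text
grip g [-0.287   0.0207  0.0474] hook g [-0.127   0.0212  0.0051] rx [1.    0.003 0.001]
t 13.45 tcp [ 0.3564 -0.1493 -0.0061] F [ 0.3  0.2 -1.7] w 0.0153 q [-0.91 -0.14  2.35  0.48  1.21 -0.69]
axes x [0.389 0.786 0.48 ] y [ 0.896 -0.443 -0.001] z [ 0.212  0.431 -0.877]
rotvec deg tool [-0.15 -0.06  0.13]
travel tool [-0.0022  0.0008 -0.0024] after rot [-0.0022  0.0008 -0.0024]
```

View pics/s13.png

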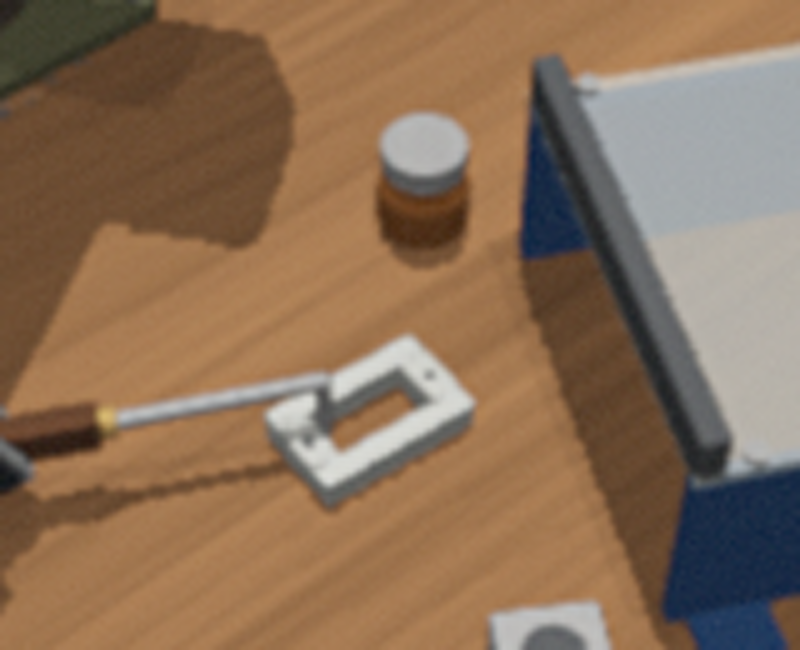

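View pics/t13.png

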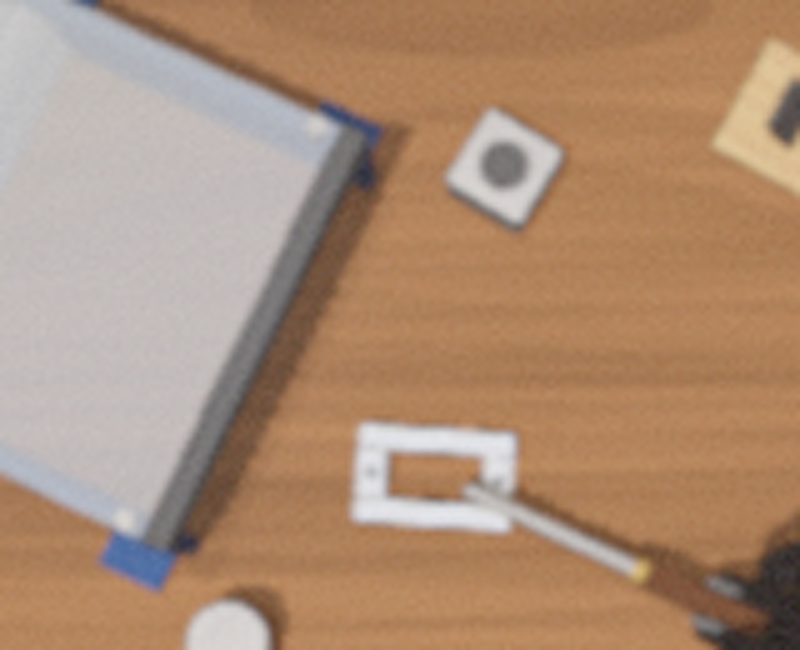

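Emit:
apply_moves(travel=[[0.01,0,-0.018],[0.02,0,-0.036],[0.022,0,-0.04],[0.022,0,-0.04],[0.01,0,-0.018],[0,0,0]], delta_rot=[[0,0,0],[0,0,0],[0,0,0],[0,0,0],[0,0,0],[0,0,0]])

```text
time: 14.3
tcp_pos: [0.3565, -0.1443, 0.1715]
tool_rot: [-2.383, -1.489, -0.607]
contact_force: [0.9, -0.7, -1.5]
grip_width: 0.0155
```

```bash
cat >> h.py <<'E'
HP=np.array([.5710,-.3381,.0705]); HR=R.from_rotvec([2.7203,1.5681,.0017]).as_matrix()
UP=HR@np.array([np.sin(.5),0,-np.cos(.5)])
E
python3 - <<'E'
from h import *
rr()
report(HP+.12*UP,HR)
t=load('top'); f=onz(t,180+435/5,140+478/5,.018); print('frame',f,gc(f))
E
```

```text
grip g [-0.2824  0.0224  0.225 ] hook g [-0.1224  0.0241  0.1827] rx [1.    0.009 0.001]
t 14.3 tcp [ 0.3565 -0.1443  0.1715] F [ 0.9 -0.7 -1.5] w 0.0155 q [-0.9  -0.42  2.23  0.45  1.56 -0.5 ]
axes x [0.386 0.788 0.48 ] y [ 0.899 -0.438 -0.004] z [ 0.207  0.433 -0.877]
rotvec deg tool [ -1.36 -28.69   3.94]
travel tool [-0.0175  0.2816 -0.0157] after rot [-0.0027  0.2825 -0.0037]
frame [ 0.42164996 -0.01127846  0.018     ] [-0.10502639  0.02401013  0.018     ]
```

Emit:
apply_moves(travel=[[0,0.04,-0.01],[0,0.05,-0.005],[0,0.05,0],[0,0.05,0],[0,0.05,0],[0,0.04,0],[0,0,0]], delta_rot=[[-0.2,-5,0.7],[-0.3,-5.5,0.8],[-0.3,-5.5,0.8],[-0.3,-5.5,0.8],[-0.3,-5,0.8],[0,-2,0],[0,0,0]])

```text
time: 15.18
tcp_pos: [0.6036, -0.279, 0.1654]
tool_rot: [-2.711, -1.567, 0.03]
contact_force: [-0.3, 0.1, -1.7]
grip_width: 0.0156
```

```bash
python3 - <<'E'
from h import *
rr()
report(HP+.12*UP,HR)
E
```

```text
grip g [-0.2628 -0.2594  0.2264] hook g [-0.1442 -0.2645  0.111 ] rx [ 0.871 -0.044 -0.49 ]
t 15.18 tcp [ 0.6036 -0.279   0.1654] F [-0.3  0.1 -1.7] w 0.0156 q [-0.51  0.19  1.63 -0.01  1.35  0.02]
axes x [ 0.499  0.867 -0.012] y [ 0.866 -0.499 -0.018] z [-0.021 -0.001 -1.   ]
rotvec deg tool [-1.14  0.69  0.14]
travel tool [-0.0101  0.001  -0.0103] after rot [-0.01    0.0012 -0.0104]
```

Emit:
apply_moves(travel=[[-0.01,0.001,-0.01],[0,0,0]], delta_rot=[[-1.1,0.7,0.1],[0,0,0]])

```text
time: 15.42
tcp_pos: [0.5972, -0.2873, 0.1732]
tool_rot: [-2.718, -1.569, 0.0]
contact_force: [-0.8, 1.4, -1.2]
grip_width: 0.0149
```

```bash
python3 - <<'E'
from h import *
report(HP+.06*UP,HR)
s=grab('scene');o,p,M=st();g,h,rx,rz=rodpose(p,M)
save(s,'s14.png',(120,190,320,350),4)
for q in(h,h+.0425*rz,g-.05*rx): print((np.array(proj(s,q))-[120,190])*4)
E
```

```text
t 15.43 tcp [ 0.5972 -0.2873  0.1732] F [-0.8  1.4 -1.2] w 0.0149 q [-0.53  0.16  1.64  0.    1.34 -0.01]
axes x [0.5   0.866 0.002] y [ 0.866 -0.5   -0.003] z [-0.002  0.003 -1.   ]
rotvec deg tool [-0.28 -0.08  0.06]
travel tool [-0.0285  0.0028  0.05  ] after rot [-0.0284  0.0026  0.05  ]
[648.60257402 432.19621667]
[693.70077025 387.0894634 ]
[248.93349539 338.62042354]
```

View pics/s14.png

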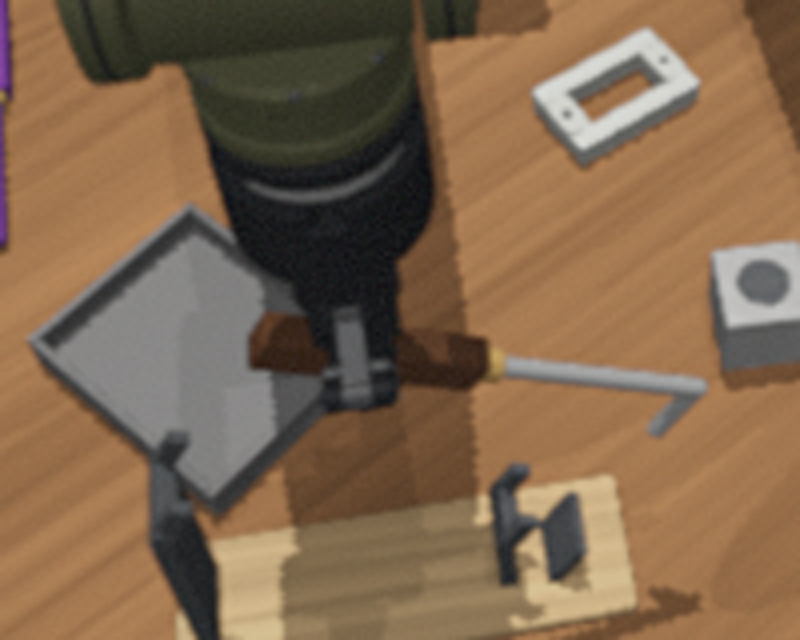

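Emit:
apply_moves(travel=[[-0.014,0.001,0.025],[-0.014,0.001,0.025],[0,0,0]], delta_rot=[[-0.3,0,0],[0,0,0],[0,0,0]])

```text
time: 15.85
tcp_pos: [0.5824, -0.3123, 0.1235]
tool_rot: [2.72, 1.567, 0.007]
contact_force: [0.0, 1.5, -2.0]
grip_width: 0.0153
```

```bash
python3 - <<'E'
from h import *
report(HP+.06*UP,HR); report(HP+.03*UP,HR)
E
```

```text
t 15.85 tcp [ 0.5824 -0.3123  0.1235] F [ 0.   1.5 -2. ] w 0.0153 q [-0.57  0.19  1.69  0.    1.26 -0.05]
axes x [0.502 0.865 0.003] y [ 0.865 -0.502  0.004] z [ 0.005  0.    -1.   ]
rotvec deg tool [ 0.11 -0.15 -0.04]
travel tool [0.0007 0.003  0.0004] after rot [0.0007 0.003  0.0004]
t 15.85 tcp [ 0.5824 -0.3123  0.1235] F [ 0.   1.5 -2. ] w 0.0153 q [-0.57  0.19  1.69  0.    1.26 -0.05]
axes x [0.502 0.865 0.003] y [ 0.865 -0.502  0.004] z [ 0.005  0.    -1.   ]
rotvec deg tool [ 0.11 -0.15 -0.04]
travel tool [-0.0137  0.0029  0.0267] after rot [-0.0136  0.003   0.0267]
```

Emit:
apply_moves(travel=[[-0.007,0.003,0.013],[-0.007,0,0.013],[0,0,0]], delta_rot=[[0.1,-0.1,0],[0,0,0],[0,0,0]])

```text
time: 16.23
tcp_pos: [0.5787, -0.3268, 0.0989]
tool_rot: [2.718, 1.566, 0.006]
contact_force: [0.8, 0.4, -2.2]
grip_width: 0.0152
```

```bash
python3 - <<'E'
from h import *
report(HP,HR)
s=grab('scene');save(s,'s15.png',(120,230,300,370),4.2)
E
```

```text
t 16.23 tcp [ 0.5787 -0.3268  0.0989] F [ 0.8  0.4 -2.2] w 0.0152 q [-0.6   0.22  1.7   0.    1.21 -0.07]
axes x [0.502 0.865 0.001] y [ 0.865 -0.502  0.006] z [ 0.006 -0.002 -1.   ]
rotvec deg tool [ 0.23 -0.06 -0.04]
travel tool [-0.0137 -0.0012  0.0283] after rot [-0.0136 -0.0011  0.0284]
```

View pics/s15.png

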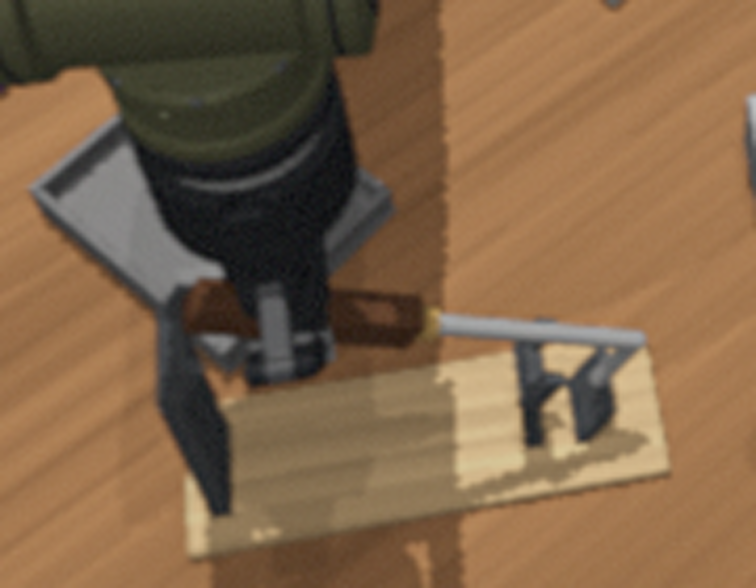

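Emit:
apply_moves(travel=[[-0.006,-0.001,0.011],[-0.005,0,0.01],[0,0,0]], delta_rot=[[0.2,0,0],[0,0,0],[0,0,0]])

```text
time: 16.65
tcp_pos: [0.5733, -0.3365, 0.078]
tool_rot: [2.719, 1.567, 0.005]
contact_force: [0.9, -0.1, -2.3]
grip_width: 0.0156
```

```bash
python3 - <<'E'
from h import *
report(HP,HR)
E
```

```text
t 16.65 tcp [ 0.5733 -0.3365  0.078 ] F [ 0.9 -0.1 -2.3] w 0.0156 q [-0.61  0.24  1.71  0.    1.18 -0.09]
axes x [0.501 0.865 0.001] y [ 0.865 -0.501  0.005] z [ 0.005 -0.001 -1.   ]
rotvec deg tool [ 0.16 -0.06  0.01]
travel tool [-0.0025 -0.0012  0.0075] after rot [-0.0025 -0.0012  0.0075]
```

Emit:
apply_moves(travel=[[-0.003,-0.001,0.007],[0,0,0],[0,0,0]], delta_rot=[[0.1,0,0],[0,0,0],[0,0,0]])

```text
time: 17.02
tcp_pos: [0.5714, -0.3391, 0.0714]
tool_rot: [2.719, 1.567, 0.005]
contact_force: [1.3, -0.2, -1.7]
grip_width: 0.0151
```

```bash
python3 - <<'E'
from h import *
report(HP,HR)
s=grab('scene');save(s,'s16.png',(120,230,300,370),4.2)
E
```

```text
t 17.02 tcp [ 0.5714 -0.3391  0.0714] F [ 1.3 -0.2 -1.7] w 0.0151 q [-0.62  0.25  1.72  0.    1.17 -0.09]
axes x [0.501 0.865 0.001] y [ 0.865 -0.501  0.005] z [ 0.005 -0.001 -1.   ]
rotvec deg tool [ 0.15 -0.06  0.01]
travel tool [ 0.0007 -0.0009  0.0009] after rot [ 0.0007 -0.0009  0.0009]
```

View pics/s16.png

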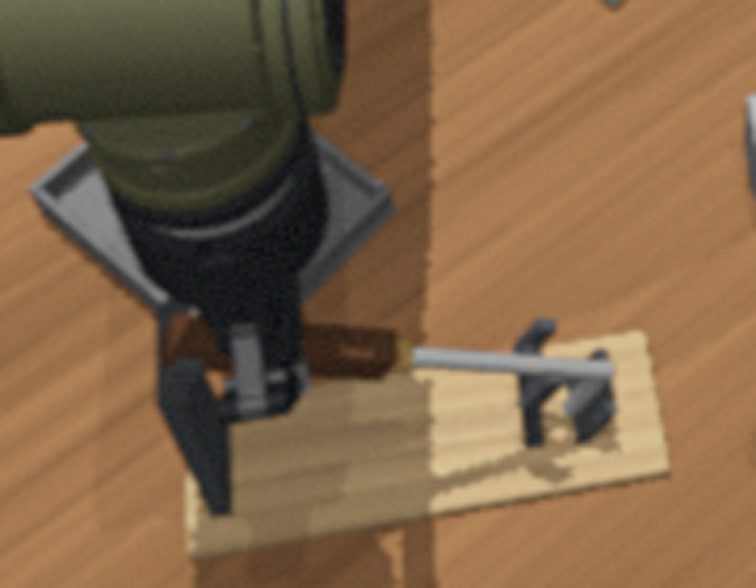

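Emit:
apply_moves(travel=[[0,-0.001,0.001],[0,0,0],[0,0,0]], delta_rot=[[0,0,0],[0,0,0],[0,0,0]])

```text
time: 17.45
tcp_pos: [0.571, -0.3387, 0.0708]
tool_rot: [2.717, 1.567, 0.006]
contact_force: [0.0, 0.5, -1.2]
grip_width: 0.0151
```

Emit:
apply_moves(travel=[[0,0,0],[0,0,0],[0,0,0],[0,0,0],[0,0,0]], delta_rot=[[0,0,0],[0,0,0],[0,0,0],[0,0,0],[0,0,0]], hand=1)

```text
time: 18.08
tcp_pos: [0.5714, -0.339, 0.0717]
tool_rot: [2.717, 1.567, 0.007]
contact_force: [0.6, 0.1, -0.3]
grip_width: 0.0855
```

Emit:
apply_moves(travel=[[0,0,-0.015],[0,0,-0.03],[0,0,-0.04],[0,0,-0.04],[0,0,-0.04],[0,0,0]], delta_rot=[[0,0,0],[0,0,0],[0,0,0],[0,0,0],[0,0,0],[0,0,0]])

```text
time: 18.82
tcp_pos: [0.5707, -0.3389, 0.2478]
tool_rot: [2.713, 1.565, 0.01]
contact_force: [-0.3, 0.7, 0.0]
grip_width: 0.0853
```

```bash
python3 - <<'E'
from h import *
report()
s=grab('scene');save(s,'s17.png',(120,190,330,370),3.6)
t=grab('top');save(t,'t17.png',(230,120,430,280),4)
E
```

```text
t 18.82 tcp [ 0.5707 -0.3389  0.2478] F [-0.3  0.7  0. ] w 0.0853 q [-0.62  0.12  1.56  0.    1.45 -0.09]
axes x [0.501 0.866 0.001] y [ 0.865 -0.501  0.011] z [ 0.01  -0.005 -1.   ]
```

View pics/s17.png

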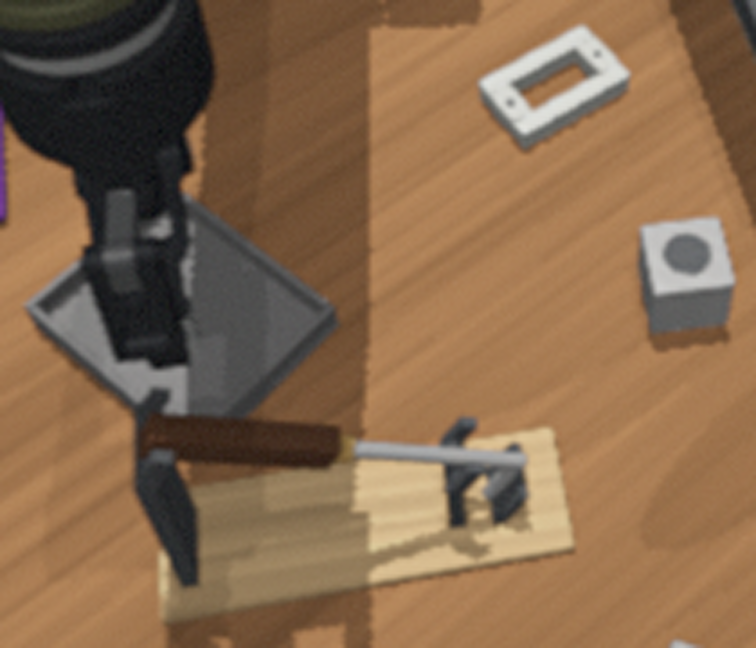

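View pics/t17.png

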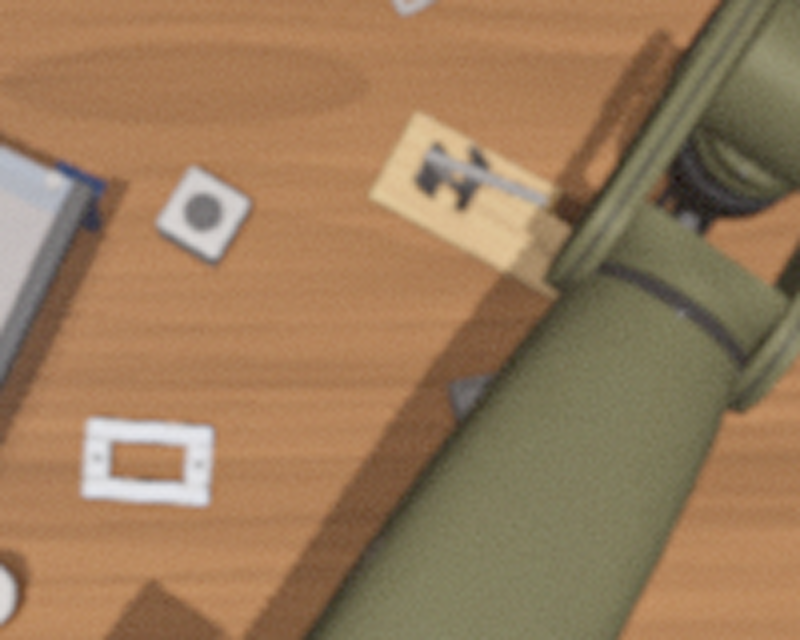

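```bash
cat >> h.py <<'E'
def frame(im,z=.018,box=(.3,.55,-.15,.1)):
    P=cloud(im);c=im['color'].astype(int)
    m=(c.min(2)>150)&(np.ptp(c,axis=2)<35)&(P[...,2]<.035)&(P[...,0]>box[0])&(P[...,0]<box[1])&(P[...,1]>box[2])&(P[...,1]<box[3])
    C=max(cv2.findContours(m.astype(np.uint8),cv2.RETR_EXTERNAL,cv2.CHAIN_APPROX_NONE)[0],key=cv2.contourArea)[:,0]
    Q=np.array([onz(im,u,v,z)[:2] for u,v in C],np.float32); r=cv2.minAreaRect(Q); b=cv2.boxPoints(r)
    e=[b[1]-b[0],b[2]-b[1]]; l=e[0] if np.linalg.norm(e[0])>np.linalg.norm(e[1]) else e[1]
    return np.array(r[0]),r[1],np.degrees(np.arctan2(l[1],l[0]))%180
E
python3 - <<'E'
from h import *
a=frame(load('top'));b=frame(load('scene'));print(a,b)
c=(a[0]+b[0])/2; an=np.radians((a[2]+b[2])/2); L=np.array([np.cos(an),np.sin(an),0]); print(c,gc([*c,0]))
for s in(1,-1): report([*c,.15],axes(s*L,[0,0,-1]))
E
```

```text
(array([ 0.4234975 , -0.00937476]), (0.09292871505022049, 0.059511687606573105), np.float32(85.3847)) (array([ 0.42381641, -0.00742489]), (0.09183495491743088, 0.05781259015202522), np.float32(85.406906))
[ 0.42365696 -0.00839983] [-0.10155469  0.02349844  0.        ]
t 18.93 tcp [ 0.569  -0.3376  0.2425] F [-0.6 -0.3 -0.9] w 0.0854 q [-0.62  0.12  1.57  0.    1.45 -0.09]
axes x [0.501 0.866 0.001] y [ 0.866 -0.501  0.004] z [ 0.004 -0.001 -1.   ]
rotvec deg tool [  0.22  -0.03 -25.45]
travel tool [ 0.212  -0.291   0.0917] after rot [ 0.3165 -0.1713  0.0925]
t 18.93 tcp [ 0.569  -0.3376  0.2425] F [-0.6 -0.3 -0.9] w 0.0854 q [-0.62  0.12  1.57  0.    1.45 -0.09]
axes x [0.501 0.866 0.001] y [ 0.866 -0.501  0.004] z [ 0.004 -0.001 -1.   ]
rotvec deg tool [-4.0000e-02 -3.0000e-01  1.5455e+02]
travel tool [ 0.212  -0.291   0.0917] after rot [-0.3165  0.1713  0.0925]
```

Emit:
apply_moves(travel=[[0.022,-0.03,0],[0.02,-0.038,0],[0.035,-0.045,0],[0.044,-0.035,0.01],[0.05,-0.027,0.02],[0.05,-0.027,0.02],[0.05,-0.02,0.02],[0,0,0]], delta_rot=[[0,0,-5],[0,0,-7],[0,0,-7],[0,0,-6],[0,0,0],[0,0,0],[0,0,0],[0,0,0]], hand=1)

```text
time: 19.92
tcp_pos: [0.3932, -0.006, 0.1558]
tool_rot: [-2.289, -2.122, 0.011]
contact_force: [0.6, -0.4, -0.2]
grip_width: 0.0855
```

```bash
cat >> h.py <<'E'
FC=np.array([.42366,-.0084]); FA=np.radians(85.4); FL=np.array([np.cos(FA),np.sin(FA),0])
E
python3 - <<'E'
from h import *
report([*FC,.06],axes(FL,[0,0,-1]))
E
```

```text
t 19.93 tcp [ 0.3932 -0.006   0.1558] F [ 0.6 -0.4 -0.2] w 0.0855 q [-0.16 -0.45  2.22  0.01  1.4  -0.08]
axes x [0.076 0.997 0.008] y [ 0.997 -0.075 -0.02 ] z [-0.019  0.01  -1.   ]
rotvec deg tool [-1.12 -0.48  0.26]
travel tool [-0.0009  0.0325  0.0952] after rot [0.0001 0.0306 0.0958]
```

Emit:
apply_moves(travel=[[0,0.016,0.02],[0,0.015,0.03],[0,0,0.03],[0,0,0.015],[0,0,0]], delta_rot=[[-1.1,-0.5,0.3],[0,0,0],[0,0,0],[0,0,0],[0,0,0]])

```text
time: 20.55
tcp_pos: [0.4236, -0.0105, 0.0556]
tool_rot: [-2.31, -2.128, 0.006]
contact_force: [0.2, 0.2, 0.3]
grip_width: 0.0855
```

```bash
python3 - <<'E'
from h import *
report([*FC,-.041],axes(FL,[0,0,-1]))
s=grab('scene');save(s,'s18.png',(180,110,340,240),5)
o,p,M=st();P=cloud(s); Q=(P-p)@M*1000
m=(abs(Q[...,0])<20)&(abs(Q[...,1])<75)&(Q[...,2]>-160)&(P[...,2]>.03)
v,u=np.nonzero(m); z=Q[m][:,2]
for k in np.argsort(-z)[:60:5]: print(u[k],v[k],Q[v[k],u[k]].round(0),s['color'][v[k],u[k]])
E
```

```text
t 20.55 tcp [ 0.4236 -0.0105  0.0556] F [0.2 0.2 0.3] w 0.0855 q [-0.15 -0.27  2.26 -0.    1.15 -0.07]
axes x [ 0.082  0.997 -0.002] y [ 0.997 -0.082 -0.003] z [-0.003 -0.002 -1.   ]
rotvec deg tool [-0.19  0.13 -0.11]
travel tool [0.0023 0.0002 0.0966] after rot [ 0.0021 -0.0001  0.0966]
261 177 [ -3. -44. -53.] [142 102  68]
282 201 [ -7.  47. -55.] [121 122 119]
261 176 [ -3. -43. -57.] [81 56 40]
264 174 [  6. -44. -58.] [51 34 25]
284 201 [ -6.  53. -60.] [148 149 144]
265 173 [  8. -43. -61.] [76 53 36]
261 175 [ -4. -42. -62.] [24 16 15]
261 174 [ -2. -45. -62.] [20 23 24]
287 199 [  1.  54. -63.] [83 60 41]
284 200 [ -6.  53. -64.] [66 66 62]
288 198 [  3.  55. -66.] [68 47 34]
280 198 [-12.  45. -66.] [109 102  94]
```

View pics/s18.png

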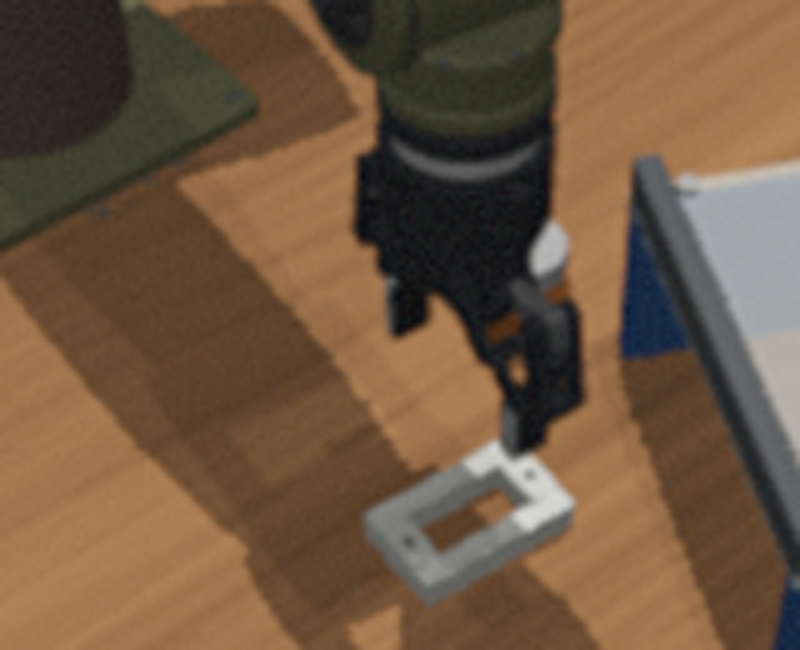

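Emit:
apply_moves(travel=[[0.002,0,0.02],[0,0,0.03],[0,0,0.02],[0,0,0.01],[0,0,0]], delta_rot=[[-0.2,0.1,0],[0,0,0],[0,0,0],[0,0,0],[0,0,0]])

```text
time: 21.22
tcp_pos: [0.4323, -0.0107, -0.0177]
tool_rot: [2.302, 2.118, 0.016]
contact_force: [-0.1, 0.1, 0.5]
grip_width: 0.0859
```

```bash
python3 - <<'E'
from h import *
report([*FC,-.041],axes(FL,[0,0,-1]))
s=grab('scene');save(s,'s19.png',(220,140,320,220),8)
E
```

```text
t 21.23 tcp [ 0.4323 -0.0107 -0.0177] F [-0.1  0.1  0.5] w 0.0859 q [-0.15 -0.14  2.3  -0.    0.97 -0.06]
axes x [ 0.083  0.997 -0.002] y [ 0.996 -0.083  0.017] z [ 0.017 -0.003 -1.   ]
rotvec deg tool [ 0.97  0.1  -0.17]
travel tool [ 0.0016 -0.0092  0.0231] after rot [ 0.0016 -0.0088  0.0233]
```

View pics/s19.png

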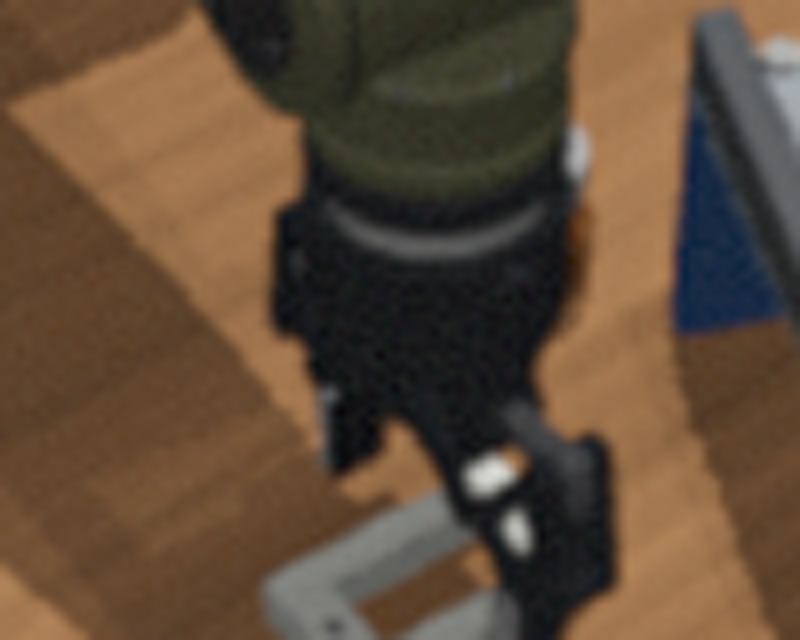

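Emit:
apply_moves(travel=[[0.001,-0.009,0],[0,0,0],[0,0,0.008],[0,0,0]], delta_rot=[[1,0.1,-0.2],[0,0,0],[0,0,0],[0,0,0]])

```text
time: 21.78
tcp_pos: [0.4255, -0.0091, -0.0233]
tool_rot: [2.305, 2.129, 0.004]
contact_force: [0.1, -0.5, 0.4]
grip_width: 0.0855
```

```bash
python3 - <<'E'
from h import *
report([*FC,-.040],axes(FL,[0,0,-1]))
E
```

```text
t 21.77 tcp [ 0.4255 -0.0091 -0.0233] F [ 0.1 -0.5  0.4] w 0.0855 q [-0.15 -0.14  2.31 -0.    0.97 -0.07]
axes x [ 0.079  0.997 -0.   ] y [ 0.997 -0.079  0.004] z [ 0.004 -0.001 -1.   ]
rotvec deg tool [0.26 0.02 0.05]
travel tool [ 0.0006 -0.0019  0.0167] after rot [ 0.0006 -0.0019  0.0167]
```

Emit:
apply_moves(travel=[[0,-0.002,0.006],[0,-0.001,0.006],[0,0,0.003],[0,0,0]], delta_rot=[[0.3,0,0],[0,0,0],[0,0,0],[0,0,0]])

```text
time: 22.28
tcp_pos: [0.4218, -0.0088, -0.0399]
tool_rot: [-2.307, -2.13, 0.003]
contact_force: [0.3, -0.0, -0.9]
grip_width: 0.0856
```

```bash
python3 - <<'E'
from h import *
report([*FC,-.041],axes(FL,[0,0,-1]))
E
```

```text
t 22.27 tcp [ 0.4218 -0.0088 -0.0399] F [ 0.3 -0.  -0.9] w 0.0856 q [-0.15 -0.11  2.31 -0.    0.94 -0.07]
axes x [ 0.079  0.997 -0.   ] y [ 0.997 -0.079 -0.002] z [-0.002 -0.    -1.   ]
rotvec deg tool [-0.14  0.02  0.05]
travel tool [0.0006 0.0018 0.0011] after rot [0.0006 0.0018 0.0011]
```

Lateral error is 2 mm and there is no contact, so I'll close on the frame.

Emit:
apply_moves(travel=[[0,0.002,0.001],[0,0,0],[0,0,0],[0,0,0],[0,0,0],[0,0,0]], delta_rot=[[0,0,0],[0,0,0],[0,0,0],[0,0,0],[0,0,0],[0,0,0]], hand=0, grip_force=50)

```text
time: 23.02
tcp_pos: [0.4247, -0.0091, -0.0404]
tool_rot: [-2.308, -2.131, 0.001]
contact_force: [0.3, -0.1, -1.0]
grip_width: 0.0548
```

```bash
python3 - <<'E'
from h import *
report([*FC,-.041],axes(FL,[0,0,-1]))
E
```

```text
t 23.02 tcp [ 0.4247 -0.0091 -0.0404] F [ 0.3 -0.1 -1. ] w 0.0548 q [-0.15 -0.1   2.31 -0.    0.94 -0.07]
axes x [ 0.079  0.997 -0.   ] y [ 0.997 -0.079 -0.001] z [-0.001 -0.    -1.   ]
rotvec deg tool [-0.05  0.02  0.05]
travel tool [ 0.0006 -0.0011  0.0006] after rot [ 0.0006 -0.0011  0.0006]
```

Emit:
apply_moves(travel=[[0,0,-0.015],[0,0,-0.03],[0,0,-0.03],[0,0,-0.02],[0,0,0]], delta_rot=[[0,0,0],[0,0,0],[0,0,0],[0,0,0],[0,0,0]])

```text
time: 23.65
tcp_pos: [0.423, -0.0088, 0.0589]
tool_rot: [-2.306, -2.13, 0.004]
contact_force: [0.3, -0.1, -2.4]
grip_width: 0.0549
```

```bash
cat >> h.py <<'E'
TC=np.array([.417,-.3027]); TA=np.radians(100.9); TL=np.array([np.cos(TA),np.sin(TA),0])
E
python3 - <<'E'
from h import *
report([*TC,.05],axes(TL,[0,0,-1]))
s=grab('scene');save(s,'s20.png',(180,110,340,240),5)
E
```

```text
t 23.65 tcp [ 0.423  -0.0088  0.0589] F [ 0.3 -0.1 -2.4] w 0.0549 q [-0.15 -0.28  2.26 -0.    1.16 -0.07]
axes x [ 0.079  0.997 -0.   ] y [ 0.997 -0.079 -0.003] z [-0.003  0.    -1.   ]
rotvec deg tool [-2.000e-01 -1.000e-02 -1.545e+01]
travel tool [-0.2935  0.0173  0.0089] after rot [-0.2875 -0.0615  0.0089]
```

View pics/s20.png

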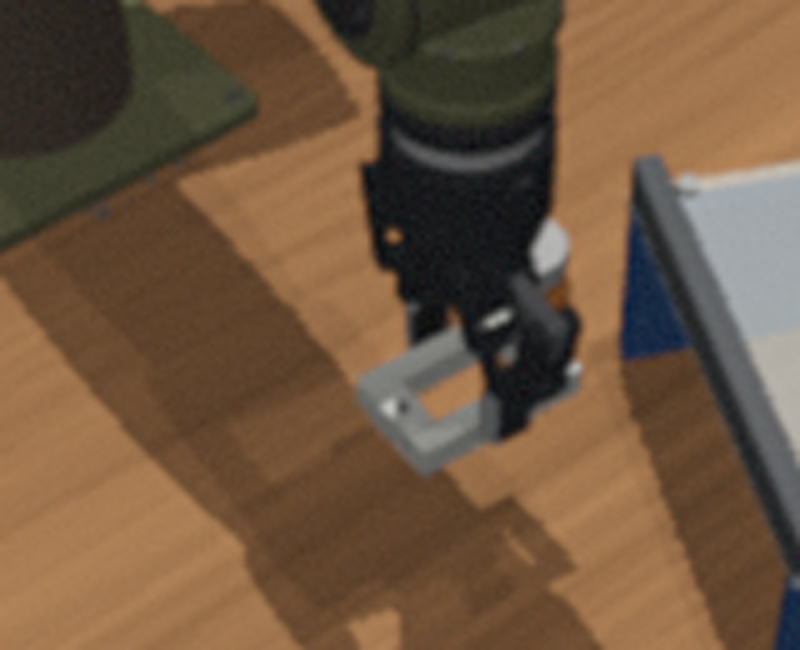

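Emit:
apply_moves(travel=[[-0.03,0.001,-0.01],[-0.045,0,0],[-0.05,0,0],[-0.05,0,0],[-0.05,-0.002,0],[-0.045,-0.002,0],[-0.02,-0.002,0],[0,0,0]], delta_rot=[[0,0,-2],[0,0,-3],[0,0,-3],[0,0,-3],[0,0,-3],[0,0,-1.5],[0,0,0],[0,0,0]])

```text
time: 24.7
tcp_pos: [0.4277, -0.302, 0.0558]
tool_rot: [-1.972, -2.416, 0.007]
contact_force: [-0.4, 0.1, -2.4]
grip_width: 0.0547
```

```bash
python3 - <<'E'
from h import *
report([*TC,.03],axes(TL,[0,0,-1]))
E
```

```text
t 24.7 tcp [ 0.4277 -0.302   0.0558] F [-0.4  0.1 -2.4] w 0.0547 q [-0.71 -0.01  2.03 -0.01  1.14 -0.91]
axes x [-0.201  0.98   0.015] y [ 0.979  0.201 -0.018] z [-0.02   0.011 -1.   ]
rotvec deg tool [-1.02 -0.86  0.68]
travel tool [ 0.001  -0.0102  0.026 ] after rot [ 0.0013 -0.0107  0.0258]
```

Emit:
apply_moves(travel=[[0.001,-0.01,0.01],[0,0,0.02],[0,0,0.02],[0,0,0]], delta_rot=[[-1,-0.9,0.7],[0,0,0],[0,0,0],[0,0,0]])

```text
time: 25.2
tcp_pos: [0.4152, -0.2958, 0.002]
tool_rot: [-1.993, -2.419, -0.002]
contact_force: [-0.7, -0.2, -2.9]
grip_width: 0.0547
```

```bash
python3 - <<'E'
from h import *
report([*TC,-.033],axes(TL,[0,0,-1]))
s=grab('scene');save(s,'s21.png',(110,200,250,315),5.7)
E
```

```text
t 25.2 tcp [ 0.4152 -0.2958  0.002 ] F [-0.7 -0.2 -2.9] w 0.0547 q [-0.73  0.02  2.1   0.    1.02 -0.92]
axes x [-0.191  0.981  0.006] y [ 0.982  0.191 -0.003] z [-0.004  0.005 -1.   ]
rotvec deg tool [-0.19 -0.35  0.14]
travel tool [-0.0073  0.0005  0.0349] after rot [-0.0071  0.0004  0.035 ]
```

View pics/s21.png

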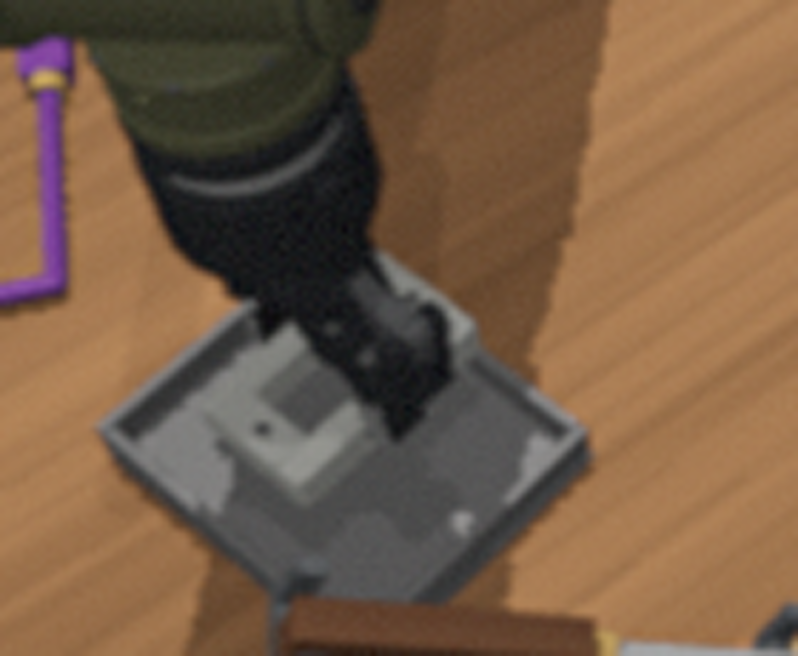

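Emit:
apply_moves(travel=[[-0.007,0,0.006],[0,0,0.006],[0,0,0]], delta_rot=[[-0.2,-0.4,0.1],[0,0,0],[0,0,0]])

```text
time: 25.62
tcp_pos: [0.419, -0.3041, -0.0075]
tool_rot: [1.994, 2.419, -0.001]
contact_force: [0.1, 0.4, -3.7]
grip_width: 0.0546
```

```bash
python3 - <<'E'
from h import *
report([*TC,-.033],axes(TL,[0,0,-1]))
E
```

```text
t 25.62 tcp [ 0.419  -0.3041 -0.0075] F [ 0.1  0.4 -3.7] w 0.0546 q [-0.73  0.04  2.1  -0.    0.99 -0.92]
axes x [-0.191  0.982 -0.006] y [0.982 0.191 0.004] z [ 0.005 -0.005 -1.   ]
rotvec deg tool [0.23 0.33 0.09]
travel tool [ 0.0019 -0.0018  0.0255] after rot [ 0.0018 -0.0017  0.0255]
```

Emit:
apply_moves(travel=[[0.002,-0.002,0.008],[0,0,0.008],[0,0,0.005],[0,0,0]], delta_rot=[[0.2,0.3,0],[0,0,0],[0,0,0],[0,0,0]])

```text
time: 26.12
tcp_pos: [0.4166, -0.3026, -0.0299]
tool_rot: [1.999, 2.423, 0.0]
contact_force: [-0.6, 0.2, -2.9]
grip_width: 0.0547
```

```bash
python3 - <<'E'
from h import *
report([*TC,-.035],axes(TL,[0,0,-1]))
s=grab('scene');save(s,'s22.png',(110,200,250,315),5.7)
E
```

```text
t 26.12 tcp [ 0.4166 -0.3026 -0.0299] F [-0.6  0.2 -2.9] w 0.0547 q [-0.73  0.08  2.11  0.    0.95 -0.92]
axes x [-0.19   0.982 -0.   ] y [0.982 0.19  0.   ] z [ 0. -0. -1.]
rotvec deg tool [0.02 0.01 0.07]
travel tool [-0.0001  0.0004  0.0051] after rot [-0.0001  0.0004  0.0051]
```

View pics/s22.png

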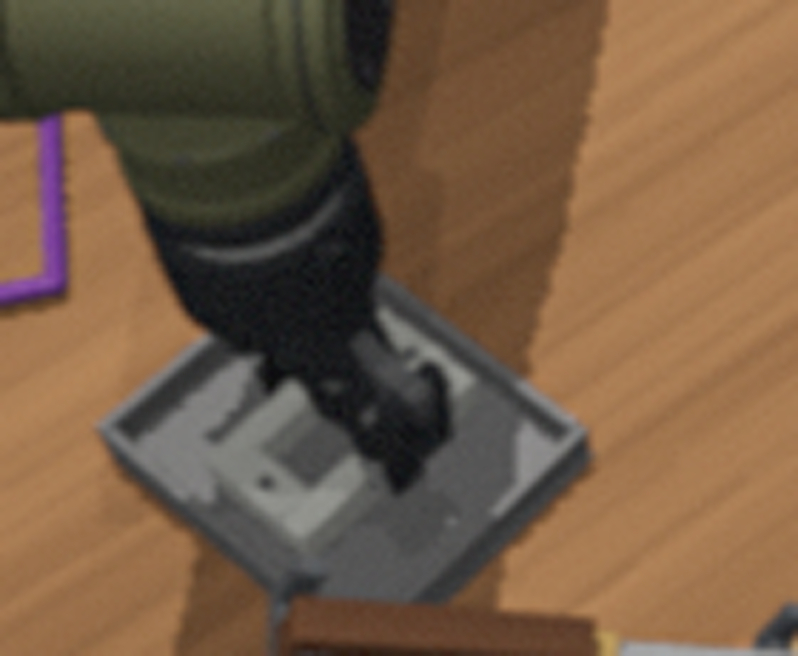

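Emit:
apply_moves(travel=[[0,0,0.004],[0,0,0],[0,0,0]], delta_rot=[[0,0,0],[0,0,0],[0,0,0]])

```text
time: 26.55
tcp_pos: [0.4172, -0.3031, -0.0334]
tool_rot: [1.998, 2.422, 0.0]
contact_force: [0.8, 0.1, -2.1]
grip_width: 0.0548
```

Emit:
apply_moves(travel=[[0,0,0],[0,0,0],[0,0,0],[0,0,0]], delta_rot=[[0,0,0],[0,0,0],[0,0,0],[0,0,0]], hand=0.9)

```text
time: 27.05
tcp_pos: [0.4188, -0.3046, -0.0313]
tool_rot: [1.995, 2.419, -0.0]
contact_force: [-0.5, -0.7, 0.1]
grip_width: 0.0765
```

Emit:
apply_moves(travel=[[0,0,-0.01],[0,0,-0.03],[0,0,-0.05],[0,0,-0.05],[0,0,-0.05],[0,0,-0.03],[0,0,0]], delta_rot=[[0,0,0],[0,0,0],[0,0,0],[0,0,0],[0,0,0],[0,0,0],[0,0,0]])

```text
time: 27.92
tcp_pos: [0.4176, -0.3036, 0.1999]
tool_rot: [1.993, 2.416, -0.0]
contact_force: [0.4, -0.7, 0.6]
grip_width: 0.0765
```

Emit:
apply_moves(travel=[[0.03,0,0],[0.05,0,0],[0.05,0,0],[0.05,0,0],[0.05,0,0],[0,0,0],[0,0,0]], delta_rot=[[0,0,0],[0,0,0],[0,0,0],[0,0,0],[0,0,0],[0,0,0],[0,0,0]])

```text
time: 28.8
tcp_pos: [0.3684, -0.0702, 0.1896]
tool_rot: [-1.999, -2.42, 0.004]
contact_force: [0.4, 0.6, 0.2]
grip_width: 0.0772
```

```bash
python3 - <<'E'
from h import *
report()
s=grab('scene');save(s,'s23.png',(100,100,380,370),2.2)
t=grab('top');save(t,'t23.png',(200,120,440,300),3.3)
for im in(s,t):
    f=frame(im,.023,(.33,.5,-.38,-.22)); P=cloud(im); d=f[0]-TC; a=np.radians(10.9)
    print(f,'tray xy',d@[np.cos(a),np.sin(a)],d@[-np.sin(a),np.cos(a)])
P=cloud(s);c=s['color'].astype(int);m=(c.min(2)>140)&(np.ptp(c,axis=2)<35)&(np.hypot(P[...,0]-TC[0],P[...,1]-TC[1])<.06)&(P[...,2]>.015)
q=P[m];n=np.linalg.svd(q-q.mean(0),full_matrices=False)[2][2];print(len(q),q.mean(0),'tilt',np.degrees(np.arccos(abs(n[2]))))
E
```

```text
t 28.8 tcp [ 0.3684 -0.0702  0.1896] F [0.4 0.6 0.2] w 0.0772 q [-0.33 -0.54  2.22 -0.    1.47 -0.52]
axes x [-0.189  0.982  0.   ] y [ 0.982  0.189 -0.003] z [-0.004 -0.    -1.   ]
(array([ 0.41502029, -0.30137882]), (0.05762648954987526, 0.09160152822732925), np.float32(101.01068)) tray xy -0.0016941665882530643 0.0016717024800371497
(array([ 0.41432899, -0.30382943]), (0.06289374828338623, 0.09740500897169113), np.float32(100.30347)) tray xy -0.0028363895733216978 -0.0006039797633911505
608 [ 0.41750146 -0.3029899   0.02378379] tilt 0.24308762578619963
```

View pics/s23.png

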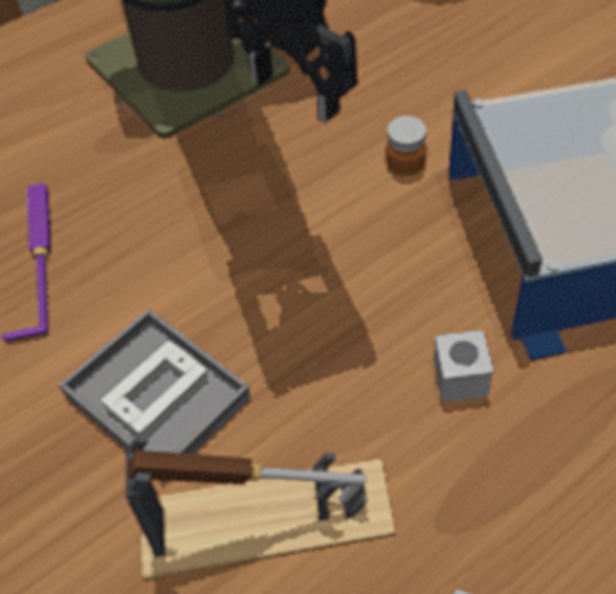

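View pics/t23.png

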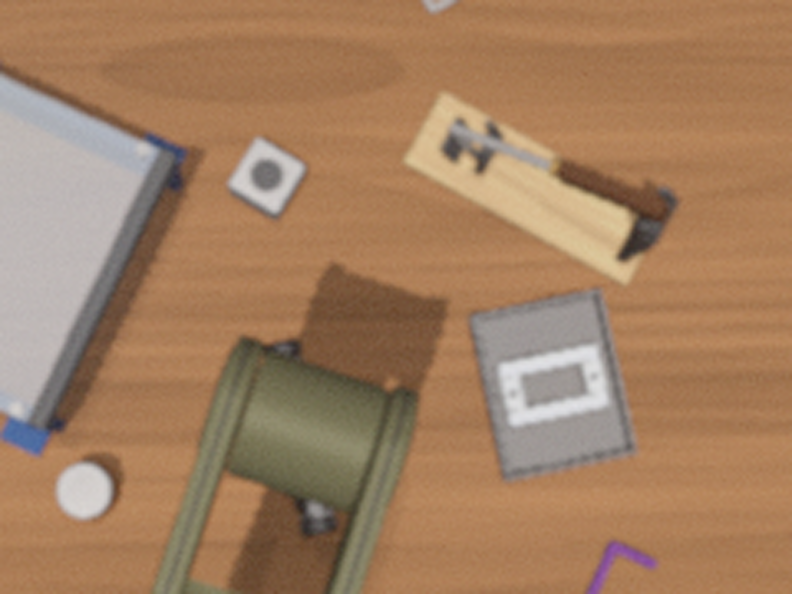

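```bash
python3 - <<'E'
from h import *
s=load('scene');b=cv2.imread('pics/scene0.png');b=cv2.resize(b,(560,420),interpolation=cv2.INTER_AREA)
x0,y0,x1,y1=150,290,285,365
a=cv2.resize(b[y0:y1,x0:x1],None,fx=5,fy=5,interpolation=cv2.INTER_CUBIC);c=cv2.resize(s['color'][y0:y1,x0:x1,::-1],None,fx=5,fy=5,interpolation=cv2.INTER_CUBIC)
cv2.imwrite('pics/cmp.png',cv2.resize(np.vstack([a,c]),(500,556)))
P=cloud(s);c=s['color'].astype(int)
t=load('top')
for u,v in((265,318),(264,318),(250,317),(240,316)): print(pt(s,u,v).round(4))
rx=np.r_[np.cos(.5)*CX[:2],-np.sin(.5)]; rz=np.r_[np.sin(.5)*CX[:2],np.cos(.5)]
e=np.r_[CO[:2],.13]+.16*rx; print('expected shaft end top',e+rz*.0045)
b0=frame.__name__
for n,bx,z in(('block',(.5,.7,-.12,.03),.05),('jar',(.25,.4,.05,.17),.058)):
    for im in (s,t):
        Pm=cloud(im);c=im['color'].astype(int);k=(abs(Pm[...,2]-z)<.013)&(np.ptp(c,axis=2)<30)&(c.max(2)>(100 if n=='block' else 140))&(Pm[...,0]>bx[0])&(Pm[...,0]<bx[1])&(Pm[...,1]>bx[2])&(Pm[...,1]<bx[3])
        print(n,k.sum(),Pm[k].mean(0).round(4))
E
```

```text
[ 0.6432 -0.2145  0.0547]
[ 0.6428 -0.2167  0.0572]
[ 0.6292 -0.2405  0.0725]
[ 0.6203 -0.2571  0.0855]
expected shaft end top [ 0.64078531 -0.21353022  0.05724104]
block 428 [ 0.603  -0.053   0.0503]
block 304 [ 0.6001 -0.0536  0.0495]
jar 163 [0.3298 0.1093 0.0587]
jar 216 [0.3284 0.1069 0.0579]
```

View pics/cmp.png

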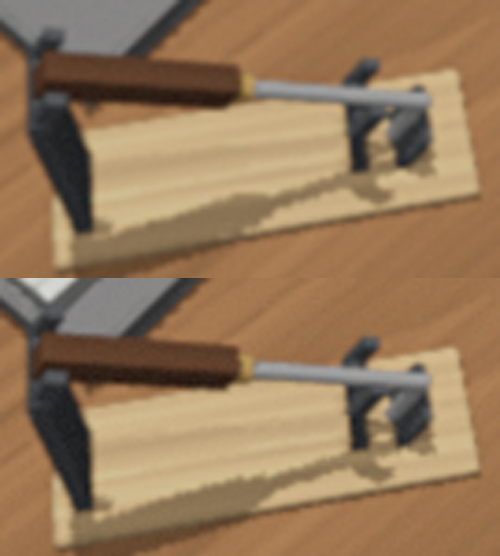

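The rod sits as at the start to within a pixel or two, and the block and jar haven't moved. I'm handing in.

```bash
python3 - <<'E'
from station import robot
print(robot.close_job(), robot.observe()['time'])
E
```

```text
the job is handed in; nothing more can be done
the job is handed in; nothing more can be done
```

I took the hooked rod from its cradle, drew the frame out from under the guard and put the rod back. I then laid the frame in the tray and handed the job in at about 29 s. No verdict is reported, so what follows is from my own last checks.

**Last checks:**
- **Drawing out:** the frame stopped with its centre about 100 mm outside the mouth. The fingers touched it only after that, once the rod was back in its cradle.
- **Frame:** it lies flat in the tray, about 3 mm or less off centre. Its top is 24 mm up and its tilt 0.2°.
- **Rod:** it rests as in the first picture to within a pixel or two. Its shaft end measures about 3 mm from where it should be.
- **Jar and block:** unmoved within 1 to 2 mm.
- **Arm:** clear of everything, with contact force near zero.

**What disagreed or failed:**
- **Finger length:** the real finger tips end about 42 mm short of the reported TCP along the tool. My first grip therefore closed on air above the handle. I measured the offset in the images and used it from then on.
- **Drift:** long moves drifted several mm, up to about 10, so I corrected them step by step.
- **Cameras:** the two views differed by 1 to 4 mm on the block, jar and frame. On the tray and cradle base they differed by up to about 6 mm.

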